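Square up the stand foot and find the socket for its nut

TASK

First push the dark metal foot with the hex nut square and flush into the corner of the aluminium fence, against both bars. Then find which of the two thick hexagonal sockets fits the nut by trying them on it: stand one that does not fit back upright in the socket tray, and seat the one that fits fully down over the nut. Finish while still gripping that seated socket, with the foot still flush in the corner, the other sockets upright in their tray, and the things standing round about left where they are.

Things in the scene. Friction and masses are not known exactly. Their poses are not given: they have to be found in the camera images.
- fence: Fixed L-shaped aluminium fence, two bars 14 mm thick, 25 mm high. Origin: the inner corner where the bars' inner faces meet, at worktop height. The far bar's inner face is the plane x = 0, 140 mm long towards -y; the left bar's is the plane y = 0, 130 mm long towards -x. The foot belongs in x < 0, y < 0. x points roughly away from the robot (yaw varies), z up.
- foot: Loose dark metal block 90 mm (its x) by 70 mm (its y) by 20 mm high, hex nut in the middle of its top; about 0.5 kg, on the worktop a few centimetres out of the fence corner and turned. Origin: centre of its underside; x, y along its sides, z up. Its +x +y corner belongs in the fence corner; flush, its origin is at (-45, -35) mm in the fence's frame.
- foot_corner (a point): The upright edge of the foot that goes into the fence corner: point at (45, 35, 10) mm in the foot's frame, half-way up the block; same axes as the foot.
- nut (a point): Steel hex nut, part of the foot, cannot turn: 24 mm across flats, 14 mm high (top 4 mm a cone down to 18 mm diameter), with a 10 mm stud end standing 8 mm out of it. Two flats are square to the foot's x axis, the others every 60 degrees. Point: on the nut's axis, 7 mm above the foot's top face, 27 mm above its underside; same axes as the foot.
- nut_base (a point): Centre of the nut's underside, on the foot's top face, 20 mm above the foot's underside; a seated socket's mouth centre is here. Same axes as the foot.
- socket_tray: Fixed grey plastic tray 78 mm (x) by 226 mm (y) by 14 mm high with 4 mm walls, split along y by two walls into three equal open pockets centred at y = -74, 0 and +74 mm; its floor is 4 mm above the worktop. Origin: centre of its underside, z up.
- socket_a_mid (a point): One of two look-alike steel hexagonal sockets, 38 mm across outer flats, 62 mm tall, 0.22 kg, standing mouth down in any tray pocket. In one the hidden hexagonal hole is 27 mm across flats and slides down over the nut; in the other 20 mm, stopping on the nut 12 mm higher. Which is which shows only by trying. Point: on its axis, half-way up; z up, x square to a pair of flats (others every 60 degrees).
- socket_a_mouth (a point): Centre of the mouth rim (lower end) of the socket with this name, on the axis 31 mm below its middle; same axes. The hole is 30 mm deep, its flats parallel to the outer flats.
- socket_b_mid (a point): One of two look-alike steel hexagonal sockets, 38 mm across outer flats, 62 mm tall, 0.22 kg, standing mouth down in any tray pocket. In one the hidden hexagonal hole is 27 mm across flats and slides down over the nut; in the other 20 mm, stopping on the nut 12 mm higher. Which is which shows only by trying. Point: on its axis, half-way up; z up, x square to a pair of flats (others every 60 degrees).
- socket_b_mouth (a point): Centre of the mouth rim (lower end) of the socket with this name, on the axis 31 mm below its middle; same axes. The hole is 30 mm deep, its flats parallel to the outer flats.
- socket_slim_mid (a point): Slim hexagonal steel socket, only 22 mm across flats and 62 mm tall, plainly too small for the nut; stands mouth down in the third pocket and stays there. Point: on its axis, half-way up.
- socket_slim_mouth (a point): Centre of the mouth rim (lower end) of the slim socket, on the axis 31 mm below its middle; same axes. The hole is 30 mm deep, its flats parallel to the outer flats.
- jar: Bystander: round white jar with a grey-blue lid, 61 mm across, 76 mm tall, loose, beyond the work. Origin: centre of its underside.
- dropper: Bystander: small dropper bottle with a black top, 21 mm across, 77 mm tall, loose, beyond the tray. Origin: centre of its underside.
- tape: Bystander: roll of masking tape lying flat, about 103 mm across, 25 mm tall, loose, at the left. Origin: centre of its underside.

How it is judged:
By the outcome, as a careful person would: the job done as asked, in the order asked, and still so for the second after the job is handed in, while the arm keeps its last pose, push and grip.
It also fails if it takes over 72 s, if anything falls off the work surface, if the arm or the gripper's body presses on something with over 40 N, if the wrist force passes 120 N, or if a joint passes its speed limit or range.

ROBOT

A 6-joint arm with a two-finger parallel gripper is mounted at the origin on a cart in front of the work surface, level with it; the furniture and walls round the work are solid. World frame = base frame: x ahead of the robot, y to its left, z up, the work surface at z = 0. Lengths are in m, angles in rad, forces in N, time in s.
With the tool pointing down it reaches from about 0.325 to 0.9 m from the base axis. Payload 6.1 kg.
Tool frame: the origin (TCP) lies between the finger pads; the fingertips stand 11 mm ahead of it and the grasp point (between the pads) lies 8 mm behind it (tcp_to_tips is the distance from the TCP to the fingertips, in m); z points along the fingers, x is the direction in which the jaws open and shut, and the axes are right-handed (so a half turn about z gives the same grasp; the last joint's range is limited). The gripper opens to 87 mm and grips with 3 to 60 N. Pads are 19 mm wide; open, the fingers measure 117 mm over their backs; the gripper's body (75 mm by 190 mm) begins 51 mm behind the grasp point.
Start: joints at [-1.388, 0.22, 1.526, -0, 1.395, -0.126], TCP at [0.19, -0.595, 0.234] pointing down, gripper open.
Joint ranges: [-2.98, 2.98], [-0.91, 2.08], [0.09, 2.57], [-1.24, 4.39], [0.2, 2.65], [-2.68, 2.68]. Speed limits (rad/s): [2.57, 2.57, 3.01, 3.14, 3.14, 3.14].

INTERFACE

Orientations are given as a unit quaternion [x, y, z, w].
In Python, from workcell import read_state, get_image, job_done, tcp_to_tips gives the robot as it stands.
- The arm moves only by the tool arm_command, never from a script. Its arguments are lists of equal length, an entry for each row: "fingers": the opening in per cent of the stroke, from 0 (shut) to 100 (fully open); "linear": the shift along the world's x, y, z in cm, a list of three; "dr": the turn, a rotation vector about the world's x, y, z in rad, a list of three. A call has 1 to 10 rows; each row shifts and turns the pose as measured when the row begins; what a row does not reach is not made up. A row lasts 1/12 s, in which the tool goes at most 41.7 mm and 7.16 degrees, less where a joint would pass 70% of its speed; a pose out of reach is approached as far as the arm can. A call is refused whole if a number of a shift passes 4.17 or a number of a turn 0.125, either way. A call with a gripper value outside its range is refused whole. The fingers move at their own pace and stop on an object; "grip_force" is the grip in N (left out, the last holds). Time passes only in rows, so rows that do not move let the fingers close. It gives the time, the measured TCP pose, the force and the opening at its end, in the units of the state.
- read_state(): the state, without advancing time (a new reading comes with each control period).
- get_image(name): name is "side" or "top" or "wrist"; returns a dict with "color" (400x640x3 uint8, red, green, blue), "vfov" (degrees; the focal length in pixels is half the picture's height over the tangent of half this angle, whatever the lens; pixels are square), "cx", "cy" (the principal point, pixels), "position" and "attitude" of the camera in the world. Camera axes: x right, y up, looking along -z (the intrinsics and any distortion apply to the point x, -y, -z); pixel columns grow to the right and rows downward; lengths in m; the calibration is good to about 2 mm. The wrist camera is an equidistant fisheye: a pixel r from the principal point sees the ray r / f radians off the axis. A picture is of the moment at which its call begins. There is no depth.
- job_done(): hands the job in, once; it reports no verdict.
The state is a dict: "time_s": time; "joints": joint angles; "joint_vel": joint speeds; "effort": joint torques, N m; "tool_pos": TCP position; "tcp_rot": TCP orientation; "contact_force": force on the tool from outside, world axes, zero at the start; "moment": the same for the moment, N m; "gripper_width": finger opening in m.
Only numpy, scipy, OpenCV 4.12 (cv2) and the standard library are available. Lean on these libraries where they do the work, as an engineer would, in place of code of your own. Each camera call takes 0.05 s, during which the arm holds its last target.

## Working session

There is one attempt and no reset: what is moved stays moved. The work goes in short steps, Python scripts to look and compute and a tool call to move; the robot and the scene stay as the last step left them, time stands still between calls to the robot, and variables do not carry over. Pictures are saved under pics/ and viewed, and the job is handed in when it is done.

Besides the shell and the picture viewer there is one more tool, called as name(argument=value, ...) on one line, values as JSON. arm_command: Moves the arm, as the interface text tells. Its arguments: {"type":"object","properties":{"fingers":{"type":"array"},"linear":{"type":"array"},"dr":{"type":"array"},"grip_force":{"type":"number"}},"required":["fingers","linear","dr"]}

```bash
ls; mkdir -p pics; python3 - <<'E'
from workcell import *
import cv2
s=read_state();print(s)
for n in ['side','top','wrist']:
    d=get_image(n);cv2.imwrite(f'pics/{n}0.png',d['color'][:,:,::-1]);print(n,{k:v for k,v in d.items() if k!='color'})
E
```

```text
pics
{'time_s': 0.0, 'joints': array([-1.38807704e+00,  2.21198175e-01,  1.52759449e+00,  2.46300936e-05,
        1.39470010e+00, -1.26102359e-01]), 'joint_vel': array([ 2.83648371e-04, -2.56105417e-05,  2.24453321e-05,  6.85986595e-04,
       -9.49884079e-04,  1.16358451e-03]), 'effort': array([ 1.84937067e-03, -4.94607675e+01, -3.87378287e+01,  7.00880494e-02,
        5.71990921e-02, -1.62790311e-04]), 'tool_pos': array([ 0.18985492, -0.59484793,  0.23246335]), 'tcp_rot': array([ 8.07443785e-01, -5.89943752e-01, -6.82212764e-04, -6.61319983e-04]), 'contact_force': array([-0.81577019, -0.56652322, -0.03538292]), 'moment': array([-0.00711142,  0.06780895, -0.00465189]), 'gripper_width': 0.08728125416038077}
side {'vfov': 43.5405662085485, 'cx': 317.49932111024606, 'cy': 200.01332915358856, 'position': array([-0.00433625, -1.20376941,  0.99271618]), 'attitude': array([ 0.45874006, -0.10744607, -0.17692786,  0.8641235 ])}
top {'vfov': 52.41398242724178, 'cx': 319.7211774166053, 'cy': 198.2986326201289, 'position': array([0.43358259, 0.04672928, 1.20433452]), 'attitude': array([ 0.04347   , -0.04430436, -0.69766435,  0.71373099])}
wrist {'vfov': 65.70646984690485, 'cx': 317.747734840023, 'cy': 204.12093918918933, 'position': array([ 0.26425684, -0.57127794,  0.38426695]), 'attitude': array([-0.11737136,  0.0870054 , -0.58338568,  0.79894629])}
```

View pics/side0.png

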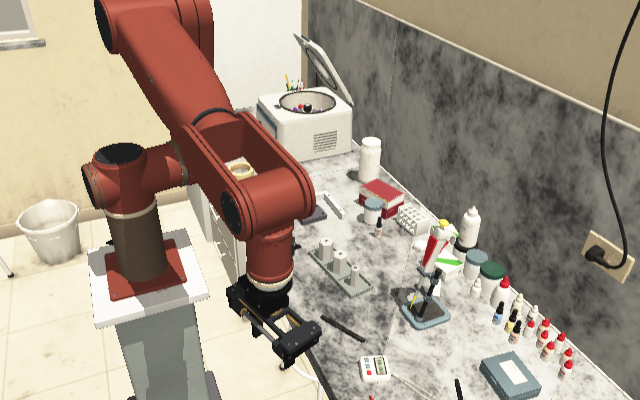

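View pics/top0.png

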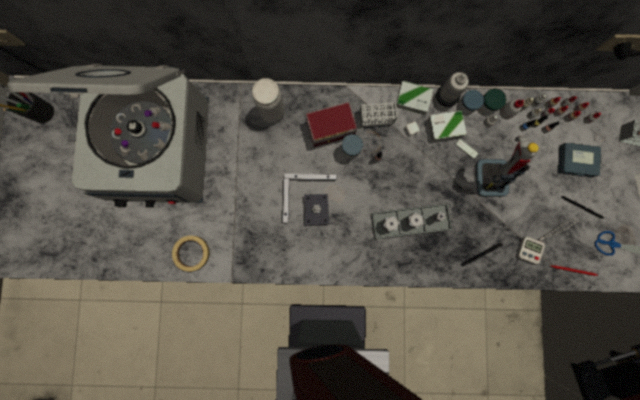

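View pics/wrist0.png

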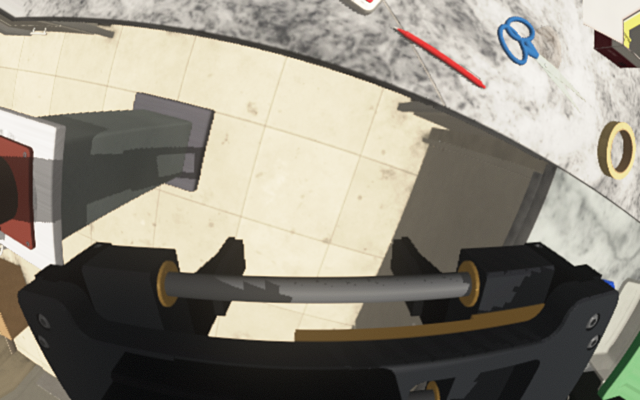

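```bash
cat > h.py <<'E'
from workcell import *
import numpy as np, cv2
from scipy.spatial.transform import Rotation as R
def ray(d,u,v,wrist=False):
    f=200/np.tan(np.radians(d['vfov'])/2)
    x=u-d['cx'];y=v-d['cy']
    if wrist:
        r=np.hypot(x,y);t=r/f;s=np.sin(t)/max(r,1e-9);c=np.array([x*s,-y*s,-np.cos(t)])
    else: c=np.array([x/f,-y/f,-1])
    return R.from_quat(d['attitude']).apply(c)
def onz(d,u,v,z,wrist=False):
    r=ray(d,u,v,wrist);p=d['position'];return p+r*(z-p[2])/r[2]
def proj(d,P,wrist=False):
    f=200/np.tan(np.radians(d['vfov'])/2)
    c=R.from_quat(d['attitude']).inv().apply(np.array(P)-d['position'])
    a=np.array([c[0],-c[1]])
    if wrist:
        n=np.linalg.norm(a);t=np.arctan2(n,-c[2]);a=a/n*t*f
    else: a=a/-c[2]*f
    return a+[d['cx'],d['cy']]
def crop(name,d,x0,y0,w,h,k):
    im=d['color'][y0:y0+h,x0:x0+w,::-1]
    cv2.imwrite('pics/'+name,cv2.resize(im,None,fx=k,fy=k,interpolation=cv2.INTER_CUBIC))
E
python3 - <<'E'
from h import *
d=get_image('top');crop('t1.png',d,270,130,190,120,4)
d=get_image('side');crop('s1.png',d,280,170,120,140,4)
E
```

```text
(no output)
```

View pics/t1.png

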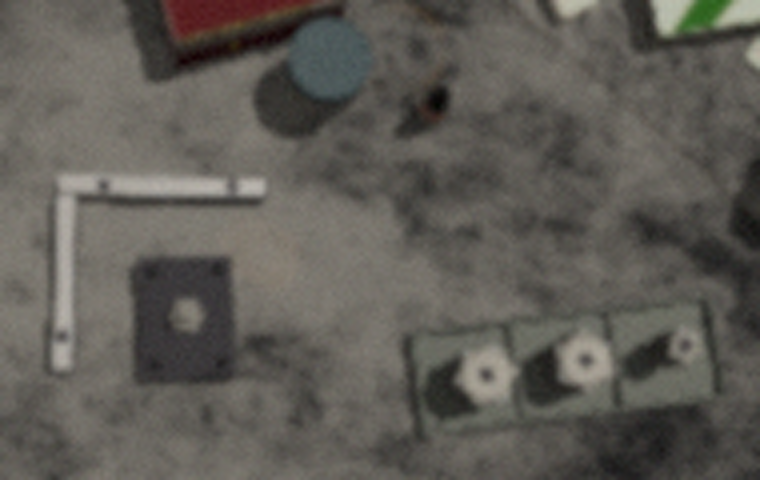

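View pics/s1.png

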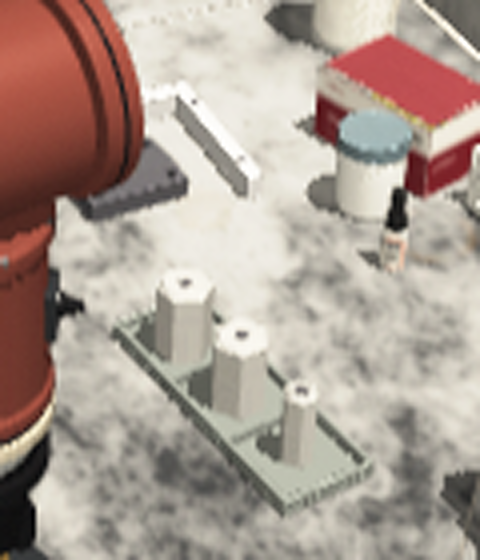

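```bash
python3 - <<'E'
from h import *
d=get_image('top');im=d['color'].astype(int)
def P(u,v,z): return np.round(onz(d,u,v,z)*1000,1)[:2]
g=im.sum(2)
# foot: dark
m=np.zeros(g.shape,np.uint8);m[190:230,295:335]=(g[190:230,295:335]<225)
n,l,st,c=cv2.connectedComponentsWithStats(m);i=1+np.argmax(st[1:,4]);print(st[i],c[i])
cn=max(cv2.findContours((l==i).astype(np.uint8),0,2)[0],key=cv2.contourArea)
b=cv2.boxPoints(cv2.minAreaRect(cn));print('foot',[P(u,v,.02) for u,v in b])
m=np.zeros(g.shape,np.uint8);m[170:225,278:340]=(g[170:225,278:340]>480)
ys,xs=np.nonzero(m);print(xs.min(),xs.max(),ys.min(),ys.max())
# fence bars from crop coords
C=lambda x,y:((x+.5)/4-.5+270,(y+.5)/4-.5+130)
for a in [(76,198),(265,198),(76,198),(74,372),(188,316)]:print(a,P(*C(*a),.025 if a[0]!=188 else .04))
for a in [(487,374),(586,359),(686,345)]:print(a,P(*C(*a),.066))
for a in [(406,338),(708,300),(720,393),(418,438)]:print('tray',P(*C(*a),.014))
for a in [(330,58)]:print('jar',P(*C(*a),.076))
print('drop',P(*C(437,98),.077))
E
```

```text
[303 194  32  32 723] [315.89349931 210.58367911]
foot [array([593.1,  96.5]), array([595.2,   5.3]), array([504. ,   3.6]), array([502. ,  93.9])]
284 335 174 220
(76, 198) [635.6 139.7]
(265, 198) [638.8   0.8]
(76, 198) [635.6 139.7]
(74, 372) [507.6 137.1]
(188, 316) [548.8  55.2]
(487, 374) [ 510.2 -155.4]
(586, 359) [ 522.3 -224.9]
(686, 345) [ 533.8 -295.2]
tray [ 538.8 -105.1]
tray [ 572.  -327.5]
tray [ 503.7 -335.2]
tray [ 465.9 -114.3]
jar [731.9 -41.7]
drop [ 704.4 -117.8]
```

```bash
python3 - <<'E'
from h import *
d=get_image('wrist');print(R.from_quat(d['attitude']).apply([[0,0,-1],[1,0,0],[0,1,0]]))
s=read_state();print(R.from_quat(s['tcp_rot']).as_matrix())
for u,v in [(240,245),(400,245)]:print(onz(d,u,v,.2,True))
E
```

```text
[[-0.27577783 -0.08705537 -0.9572711 ]
 [ 0.30418359 -0.9526129  -0.00099974]
 [ 0.91182177  0.29146186 -0.28919033]]
[[ 3.03923771e-01 -9.52696347e-01 -1.05249106e-04]
 [-9.52696269e-01 -3.03923789e-01  3.85787525e-04]
 [-3.99526073e-04 -1.69795688e-05 -9.99999920e-01]]
[ 0.16801768 -0.54744762  0.2       ]
[ 0.20055715 -0.64944627  0.2       ]
```

arm_command(fingers=[100,100,100,100,100,100,100,100,100,100], linear=[[1.6,3.7,0],[1.6,3.7,0],[1.6,3.7,0],[1.6,3.7,0],[1.6,3.7,0],[1.6,3.7,0],[1.6,3.7,0],[1.6,3.7,0],[1.6,3.7,0],[1.6,3.7,0]], dr=[[0,0,0.09],[0,0,0.09],[0,0,0.09],[0,0,0.09],[0,0,0.09],[0,0,0.09],[0,0,0.09],[0,0,0.09],[0,0,0.09],[0,0,0.09]])

```text
time_s: 1.18
tool_pos: [0.3478, -0.2175, 0.2299]
tcp_rot: [0.986, -0.167, 0.0, 0.001]
contact_force: [1.1, -0.7, -0.0]
gripper_width: 0.087
```

arm_command(fingers=[100,100,100,100,100,100,100,100], linear=[[2.6,3.1,0.3],[2.6,3.1,0.3],[2.6,3.1,0.3],[2.6,3.1,0.3],[2.6,3.1,0.3],[2.6,3.1,0.3],[2.6,3.1,0.3],[0,0,0]], dr=[[0,0,0.06],[0,0,0.06],[0,0,0.06],[0,0,0.06],[0,0,0.05],[0,0,0.03],[0,0,0.03],[0,0,0]])

```text
time_s: 1.85
tool_pos: [0.5337, 0.0147, 0.2539]
tcp_rot: [1.0, 0.022, 0.005, 0.001]
contact_force: [-1.4, -0.3, 0.2]
gripper_width: 0.0866
```

```bash
python3 - <<'E'
from h import *
d=get_image('wrist');cv2.imwrite('pics/w1.png',d['color'][:,:,::-1])
import pickle;pickle.dump(d,open('w1.pkl','wb'))
E
```

```text
(no output)
```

View pics/w1.png

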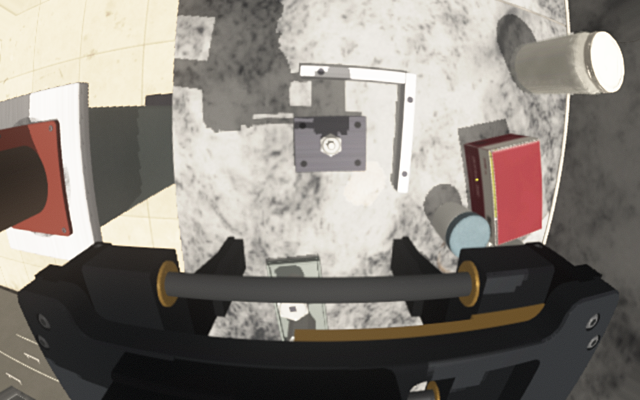

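```bash
python3 - <<'E'
from h import *
import pickle;d=pickle.load(open('w1.pkl','rb'))
crop('w1c.png',d,280,50,150,150,5)
E
```

```text
(no output)
```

View pics/w1c.png

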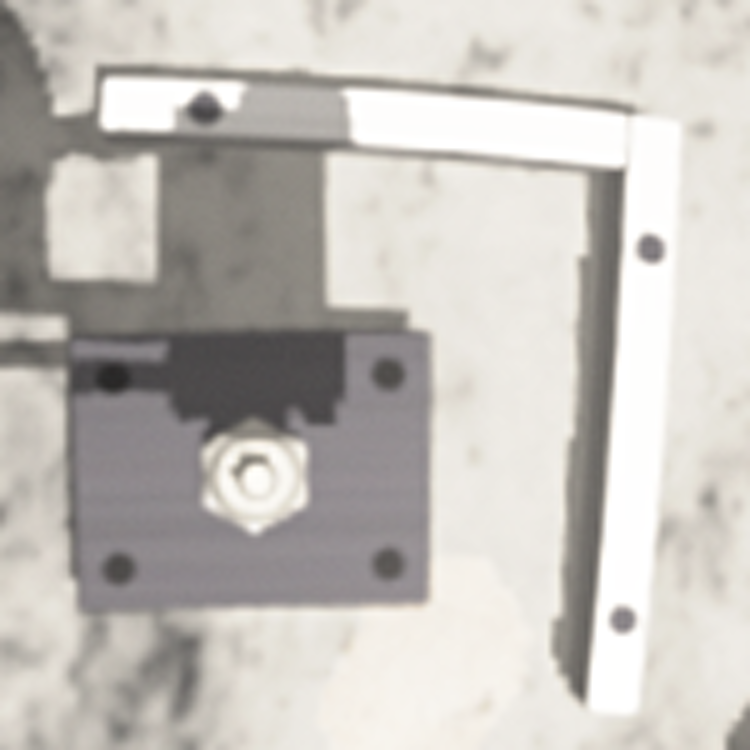

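```bash
python3 - <<'E'
from h import *
import pickle;d=pickle.load(open('w1.pkl','rb'))
C=lambda x,y:((x+.5)/5-.5+280,(y+.5)/5-.5+50)
P=lambda a,z:onz(d,*C(*a),z,True)[:2]*1000
co=[P(a,.02) for a in [(428,332),(428,601),(81,610),(71,339)]]
for c in co:print('foot',c)
for i in range(4):
    e=co[(i+1)%4]-co[i];print(np.linalg.norm(e),np.degrees(np.arctan2(e[1],e[0])))
print('cen',np.mean(co,0))
print('nut',P((255,477),.027),P((202,477),.026),P((308,477),.026),'stud',P((257,478),.042))
f=[P(a,.025) for a in [(101,131),(626,168),(588,711)]]
for c in f:print('fence',c)
for a,b in((f[0],f[1]),(f[1],f[2])):
    e=b-a;print(np.linalg.norm(e),np.degrees(np.arctan2(e[1],e[0])))
E
```

```text
foot [589.82513242  93.85823155]
foot [594.5324091   25.63597568]
foot [506.44388728  19.3018893 ]
foot [501.76390262  87.59999795]
68.38446205275199 -86.05289670643154
88.31595737832404 -175.8871728058037
68.45826393828669 93.91994557271921
88.28332618884062 4.064995951042737
cen [548.14133286  56.59902362]
nut [548.32044387  55.66056233] [535.39625303  54.95908593] [561.39562691  56.21878552] stud [547.97750382  56.96234178]
fence [507.31761219 139.22706396]
fence [636.75266787 139.63154198]
fence [ 6.38491577e+02 -2.75005764e-02]
129.43568766430306 0.1790458377374289
139.6698678059611 -89.28664118069526
```

```bash
cat >> h.py <<'E'
def go(x,y,z,yawdeg):
    s=read_state();p=s['tool_pos'];r=R.from_quat(s['tcp_rot'])
    yaw=np.radians(yawdeg)
    X=np.array([np.cos(yaw),np.sin(yaw),0]);Z=np.array([0,0,-1.]);Y=np.cross(Z,X)
    best=min((( R.from_matrix(np.c_[s_*X,s_*Y,Z])*r.inv()).as_rotvec() for s_ in(1,-1)),key=np.linalg.norm)
    print('t',round(float(s['time_s']),2),'pos mm',np.round(p*1000,1),'F',np.round(s['contact_force'],1),'M',np.round(s['moment'],2),'w',np.round(s['gripper_width']*1000,1),'j',np.round(s['joints'],2))
    print('shift cm',np.round((np.array([x,y,z])-p*1000)/10,2),'dr',np.round(best,3))
E
python3 -c "
from h import *
go(548.2,56.2,34,4.06)"
```

```text
t 1.9 pos mm [532.1  12.8 253.5] F [0.2 0.4 0.9] M [-0.04 -0.06 -0.04] w 86.9 j [-0.12 -0.02  1.75 -0.    1.4  -0.17]
shift cm [  1.61   4.34 -21.95] dr [0.003 0.009 0.028]
```

arm_command(fingers=[55,55,55,55,55,55,55,55], linear=[[0.4,1.1,-3.7],[0.4,1.1,-3.7],[0.4,1.1,-3.7],[0.4,1.0,-3.6],[0,0,-2.5],[0,0,-1.5],[0,0,-0.5],[0,0,0]], dr=[[0,0.009,0.007],[0,0,0.007],[0,0,0.007],[0,0,0.007],[0,0,0],[0,0,0],[0,0,0],[0,0,0]])

```text
time_s: 2.57
tool_pos: [0.5463, 0.0523, 0.0575]
tcp_rot: [0.999, 0.034, 0.002, 0.004]
contact_force: [0.4, -1.3, 1.2]
gripper_width: 0.0491
```

```bash
python3 -c "
from h import *
go(548.2,56.2,34,4.06)
d=get_image('wrist');cv2.imwrite('pics/w2.png',d['color'][:,:,::-1])"
```

```text
t 2.57 pos mm [546.3  52.3  57.5] F [ 0.4 -1.3  1.2] M [-0.03 -0.06 -0.07] w 49.1 j [-0.04  0.23  1.87 -0.01  1.03 -0.11]
shift cm [ 0.19  0.39 -2.35] dr [0.008 0.005 0.002]
```

View pics/w2.png

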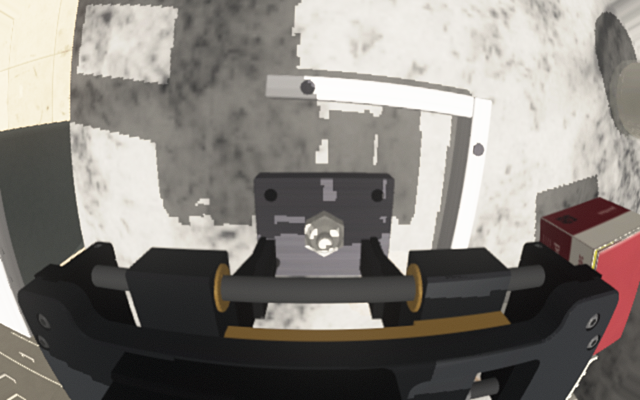

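```bash
python3 -c "
from h import *
d=get_image('wrist')
print(onz(d,324,236,.034,True), onz(d,324,242,.042,True))
crop('w2c.png',d,250,160,150,120,5)
go(548.2,56.2,34,4.06)"
```

```text
[0.54880074 0.05803213 0.034     ] [0.54865579 0.05757127 0.042     ]
t 2.67 pos mm [547.8  52.4  59.4] F [ 0.1 -0.2 -0.8] M [-0.01 -0.13 -0.04] w 48.3 j [-0.04  0.23  1.86 -0.01  1.04 -0.11]
shift cm [ 0.04  0.38 -2.54] dr [0.008 0.008 0.002]
```

View pics/w2c.png

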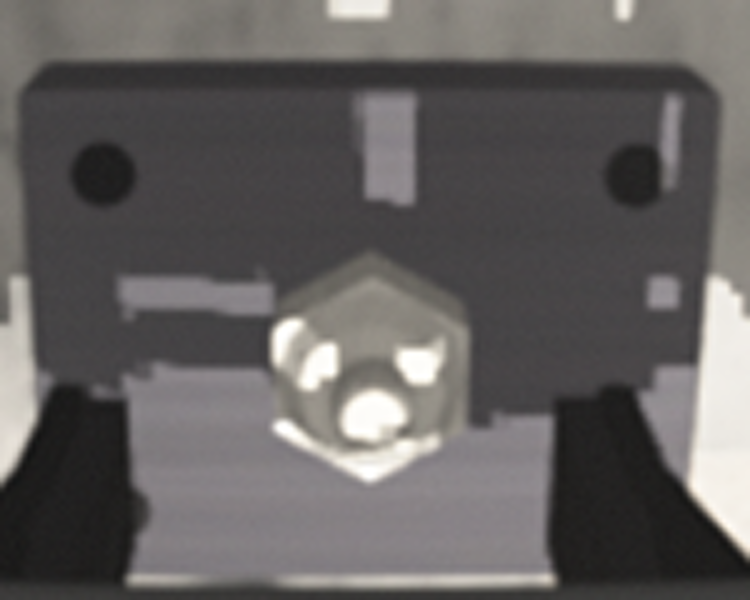

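arm_command(fingers=[55,55,45,35,20,10,10], linear=[[0.05,0.4,-1.4],[0,0,-1.0],[0,0,-0.2],[0,0,0],[0,0,0],[0,0,0],[0,0,0]], dr=[[0.008,0.008,0.002],[0,0,0],[0,0,0],[0,0,0],[0,0,0],[0,0,0],[0,0,0]], grip_force=20)

```text
time_s: 3.25
tool_pos: [0.5537, 0.0541, 0.0418]
tcp_rot: [0.999, 0.034, 0.006, 0.001]
contact_force: [-2.6, -0.7, 0.1]
gripper_width: 0.0227
```

```bash
python3 -c "
from h import *
go(548.2,56.2,34,4.06)"
```

```text
t 3.25 pos mm [553.7  54.1  41.8] F [-2.6 -0.7  0.1] M [-0.03  0.46  0.01] w 22.7 j [-0.04  0.27  1.86 -0.    1.   -0.11]
shift cm [-0.55  0.21 -0.78] dr [0.001 0.013 0.002]
```

arm_command(fingers=[45,45,45,45], linear=[[0,0,0],[-0.3,0.1,0],[-0.2,0.1,0],[0,0,0]], dr=[[0,0,0],[0,0.01,0],[0,0,0],[0,0,0]])

```text
time_s: 3.58
tool_pos: [0.55, 0.0563, 0.0434]
tcp_rot: [0.999, 0.034, 0.003, 0.001]
contact_force: [0.4, -0.0, -0.0]
gripper_width: 0.0372
```

```bash
python3 -c "
from h import *
go(548.2,56.2,34,4.06)
go(548.2,56.2,34,4.06)
d=get_image('wrist')
crop('w3c.png',d,240,160,160,120,5)
go(548.2,56.2,34,4.06)"
```

```text
t 3.58 pos mm [550.   56.3  43.4] F [ 0.4 -0.  -0. ] M [-0.01 -0.1  -0.04] w 37.2 j [-0.04  0.26  1.86 -0.    1.01 -0.11]
shift cm [-0.18 -0.01 -0.94] dr [0.001 0.006 0.003]
t 3.58 pos mm [550.   56.3  43.4] F [ 0.4 -0.  -0. ] M [-0.01 -0.1  -0.04] w 37.2 j [-0.04  0.26  1.86 -0.    1.01 -0.11]
shift cm [-0.18 -0.01 -0.94] dr [0.001 0.006 0.003]
t 3.63 pos mm [550.2  56.2  43.5] F [-0.1 -0.6  0.2] M [-0.02 -0.05 -0.02] w 37.8 j [-0.04  0.26  1.86 -0.    1.01 -0.11]
shift cm [-0.2   0.   -0.95] dr [0.001 0.006 0.003]
```

View pics/w3c.png

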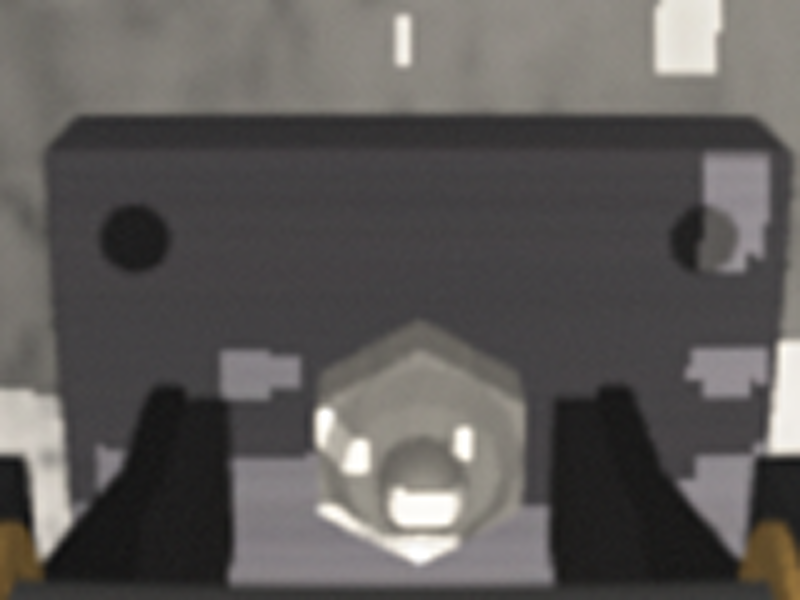

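```bash
python3 -c "
from h import *
d=get_image('wrist')
print(onz(d,324.3,255.5,.042,True))
a=onz(d,240+52/5,160+150/5,.02,True);b=onz(d,240+788/5,160+150/5,.02,True);print(a,b,np.degrees(np.arctan2(*(b-a)[1::-1])))
go(548.2,56.2,34,4.06)"
```

```text
[0.55224594 0.05989562 0.042     ]
[0.50683779 0.0884554  0.02      ] [0.59413276 0.09441363 0.02      ] 3.9046064026283456
t 3.68 pos mm [550.2  56.1  43.4] F [1.1 0.1 0.4] M [-0.03 -0.1   0.  ] w 38.2 j [-0.04  0.26  1.86 -0.    1.01 -0.11]
shift cm [-0.2   0.01 -0.94] dr [0.001 0.006 0.003]
```

arm_command(fingers=[45,45,45,45], linear=[[0.2,0.05,-0.5],[0.15,0,-0.5],[0,0,-0.2],[0,0,0]], dr=[[0,0.006,0.003],[0,0,0],[0,0,0],[0,0,0]])

```text
time_s: 4.02
tool_pos: [0.5551, 0.0567, 0.0314]
tcp_rot: [0.999, 0.036, 0.0, 0.001]
contact_force: [-4.9, 0.1, 12.2]
gripper_width: 0.039
```

```bash
python3 -c "
from h import *
go(553,57,33,4)
d=get_image('wrist')
crop('w4c.png',d,240,160,160,120,5)
go(553,57,33,4)"
```

```text
t 4.02 pos mm [555.1  56.7  31.4] F [-4.9  0.1 12.2] M [-0.01  0.84  0.03] w 39.0 j [-0.04  0.3   1.85 -0.    1.   -0.11]
shift cm [-0.21  0.03  0.16] dr [ 0.002  0.001 -0.002]
t 4.07 pos mm [555.1  56.7  31.4] F [-1.5  0.1  3.5] M [ 0.03  0.16 -0.  ] w 39.2 j [-0.04  0.3   1.85 -0.    1.   -0.11]
shift cm [-0.21  0.03  0.16] dr [ 0.002  0.001 -0.002]
```

View pics/w4c.png

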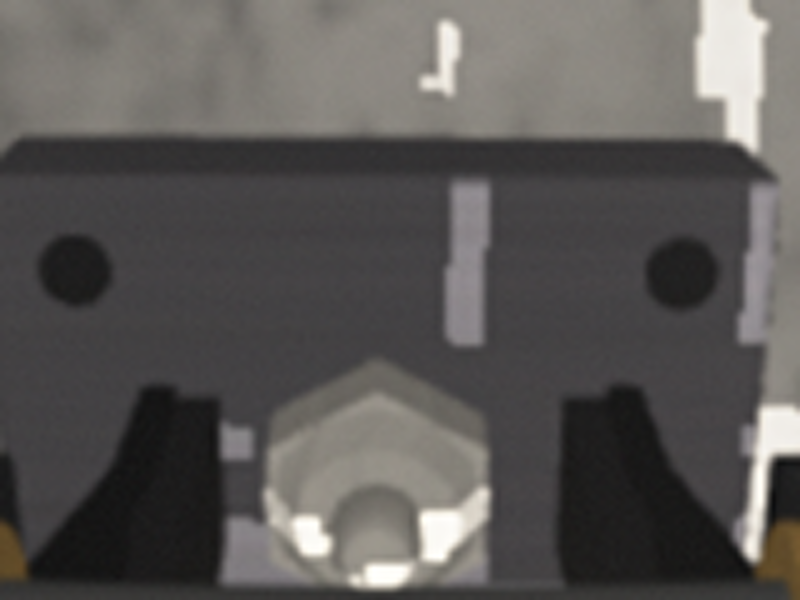

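arm_command(fingers=[45,30,15,5,5,5], linear=[[-0.13,0,0.2],[0,0,0],[0,0,0],[0,0,0],[0,0,0],[0,0,0]], dr=[[0,0,0],[0,0,0],[0,0,0],[0,0,0],[0,0,0],[0,0,0]], grip_force=25)

```text
time_s: 4.57
tool_pos: [0.5534, 0.0566, 0.0323]
tcp_rot: [0.999, 0.036, -0.0, 0.001]
contact_force: [-0.3, 0.7, 2.0]
gripper_width: 0.0235
```

```bash
python3 -c "
from h import *
go(592,104.3,33,0.45)
d=get_image('wrist')
crop('w5c.png',d,160,60,320,240,2.5)
import pickle;pickle.dump(d,open('w5.pkl','wb'))
go(592,104.3,33,0.45)"
```

```text
t 4.57 pos mm [553.4  56.6  32.3] F [-0.3  0.7  2. ] M [-0.03  0.02 -0.07] w 23.5 j [-0.04  0.29  1.85 -0.    1.   -0.11]
shift cm [3.86 4.77 0.07] dr [ 0.001 -0.    -0.064]
t 4.62 pos mm [553.4  56.6  32.3] F [-0.3 -0.1  0.4] M [-0.02 -0.04  0.01] w 23.5 j [-0.04  0.29  1.85 -0.    1.   -0.11]
shift cm [3.86 4.77 0.07] dr [ 0.001 -0.    -0.064]
```

View pics/w5c.png

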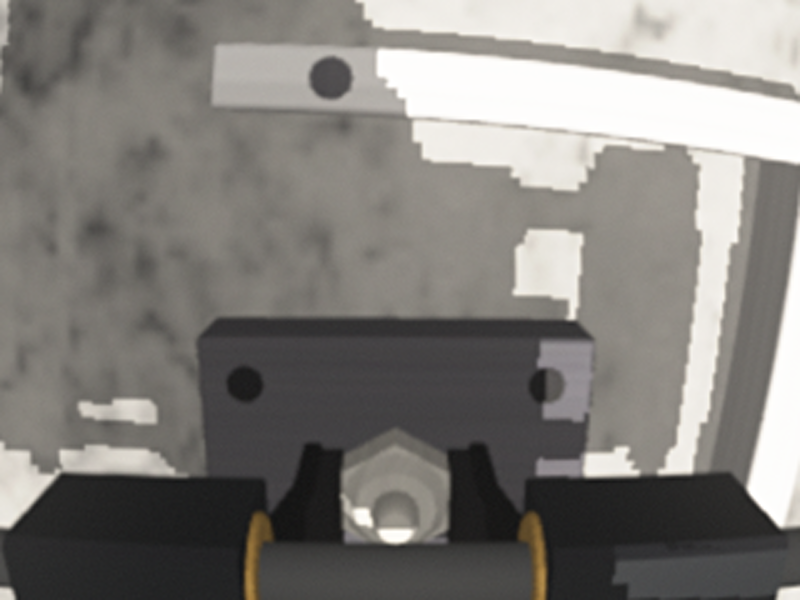

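arm_command(fingers=[5,5,5,5,5,5,5,5], linear=[[0.6,0.7,0],[0.6,0.7,0],[0.6,0.7,0],[0.6,0.7,0],[0.6,0.7,0],[0.4,0.6,0],[0.2,0.4,0],[0,0,0]], dr=[[0,0,-0.015],[0,0,-0.015],[0,0,-0.015],[0,0,-0.015],[0,0,0],[0,0,0],[0,0,0],[0,0,0]])

```text
time_s: 5.28
tool_pos: [0.5853, 0.0959, 0.0326]
tcp_rot: [1.0, 0.004, -0.007, 0.006]
contact_force: [-0.6, 0.2, 0.9]
gripper_width: 0.0236
```

```bash
python3 -c "
from h import *
go(592,104.3,33,0.45)
d=get_image('wrist')
crop('w6c.png',d,200,130,260,160,3)
import pickle;pickle.dump(d,open('w6.pkl','wb'))
go(592,104.3,33,0.45)"
```

```text
t 5.28 pos mm [585.3  95.9  32.6] F [-0.6  0.2  0.9] M [ 0.11 -0.24 -0.06] w 23.6 j [ 0.04  0.38  1.74 -0.01  1.04  0.04]
shift cm [0.67 0.84 0.04] dr [ 0.013 -0.015  0.   ]
t 5.33 pos mm [585.3  95.9  32.6] F [ 0.6 -0.1  0.5] M [-0.   -0.32 -0.04] w 23.7 j [ 0.04  0.38  1.74 -0.01  1.04  0.04]
shift cm [0.67 0.84 0.04] dr [ 0.013 -0.014  0.   ]
```

View pics/w6c.png

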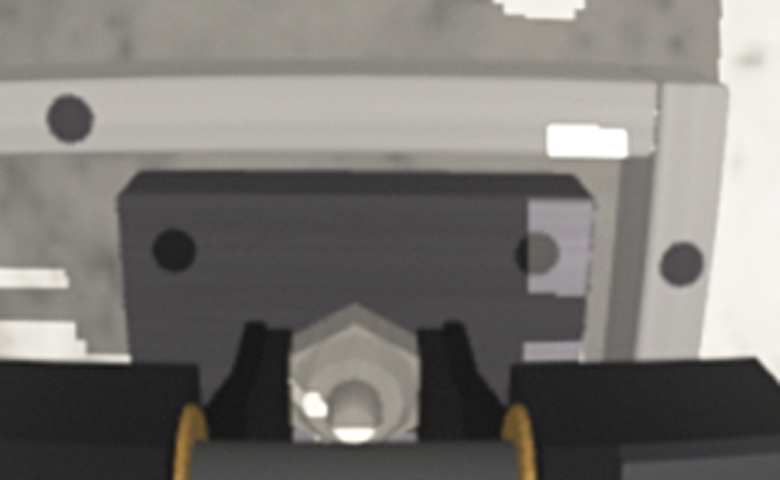

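arm_command(fingers=[5,5,5,5,5], linear=[[0.25,0.3,0],[0.25,0.3,0],[0.2,0.25,0],[0.1,0.1,0],[0.1,0.1,0]], dr=[[0.007,-0.007,0],[0.006,-0.007,0],[0,0,0],[0,0,0],[0,0,0]])

```text
time_s: 5.75
tool_pos: [0.591, 0.1034, 0.0323]
tcp_rot: [1.0, 0.004, -0.003, 0.002]
contact_force: [-3.6, -5.4, 5.2]
gripper_width: 0.0239
```

```bash
python3 -c "
from h import *
go(592,104.3,33,0.45)
d=get_image('wrist')
crop('w7c.png',d,200,130,260,160,3)
go(592,104.3,33,0.45)"
```

```text
t 5.75 pos mm [591.  103.4  32.3] F [-3.6 -5.4  5.2] M [-0.81  0.54 -0.07] w 23.9 j [ 0.04  0.39  1.73 -0.    1.03  0.04]
shift cm [0.1  0.09 0.07] dr [ 0.003 -0.007 -0.001]
t 5.8 pos mm [591.1 103.5  32.3] F [-4.9 -4.9  6.1] M [-0.79  0.45 -0.11] w 23.7 j [ 0.04  0.39  1.73 -0.    1.03  0.04]
shift cm [0.09 0.08 0.07] dr [ 0.003 -0.006 -0.001]
```

View pics/w7c.png

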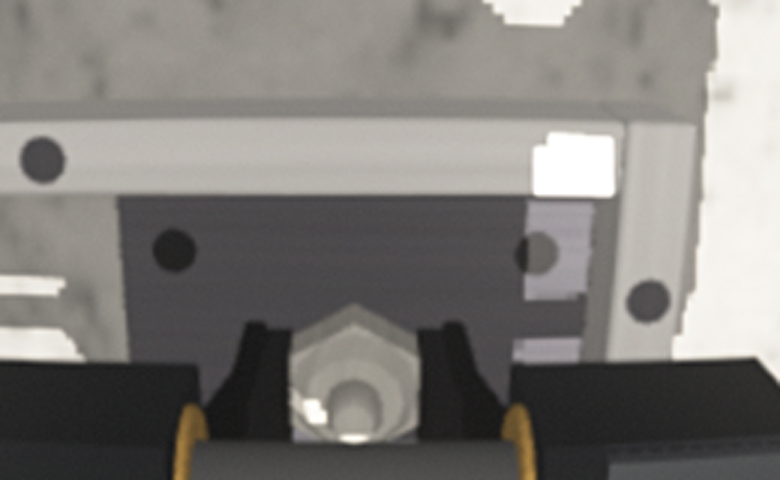

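arm_command(fingers=[5,5,5,5], linear=[[0.2,0.2,0],[0.3,0.3,0],[0.3,0.3,0],[0.3,0.3,0]], dr=[[0.003,-0.006,0],[0,0,0],[0,0,0],[0,0,0]])

```text
time_s: 6.13
tool_pos: [0.5923, 0.1047, 0.0321]
tcp_rot: [1.0, 0.006, -0.012, 0.008]
contact_force: [-13.3, -13.4, 11.3]
gripper_width: 0.0231
```

```bash
python3 -c "
from h import *
d=get_image('wrist')
crop('w8c.png',d,200,130,260,160,3)
go(592,104.3,33,0.45)"
```

```text
t 6.18 pos mm [592.3 104.8  32. ] F [-12.8 -13.4  14.7] M [-2.42  2.17  0.14] w 23.7 j [ 0.05  0.4   1.7  -0.02  1.06  0.05]
shift cm [-0.03 -0.05  0.1 ] dr [ 0.016 -0.025 -0.004]
```

View pics/w8c.png

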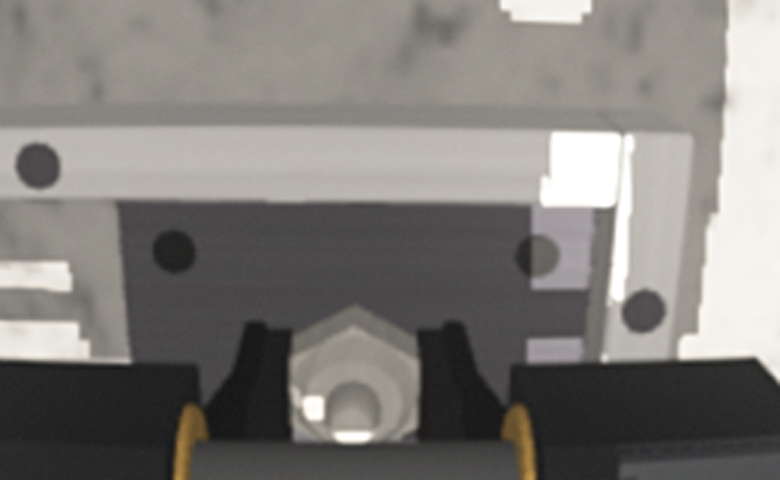

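arm_command(fingers=[5,20,35,50,50,50,50,50,50], linear=[[0,0,0],[0,0,0],[0,0,0],[0,0,0.3],[0,0,2],[-0.5,-1,3],[-1,-2,3],[-1,-2,2],[0,0,0]], dr=[[0,0,0],[0,0,0],[0.008,-0.012,0],[0.008,-0.012,0],[0,0,0],[0,0,0],[0,0,0],[0,0,0],[0,0,0]])

```text
time_s: 6.93
tool_pos: [0.5634, 0.0562, 0.1351]
tcp_rot: [1.0, 0.008, 0.001, -0.004]
contact_force: [2.0, -0.5, 0.5]
gripper_width: 0.0432
```

```bash
python3 -c "
from h import *
d=get_image('wrist')
crop('w9.png',d,230,70,200,160,4)
import pickle;pickle.dump(d,open('w9.pkl','wb'))
go(500,104,40,0.45)"
```

```text
t 6.98 pos mm [563.6  57.4 133.9] F [ 0.5  0.4 -0.3] M [ 0.02 -0.12 -0.01] w 43.8 j [-0.04  0.17  1.78  0.01  1.19 -0.06]
shift cm [-6.36  4.66 -9.39] dr [-0.009  0.002 -0.007]
```

View pics/w9.png

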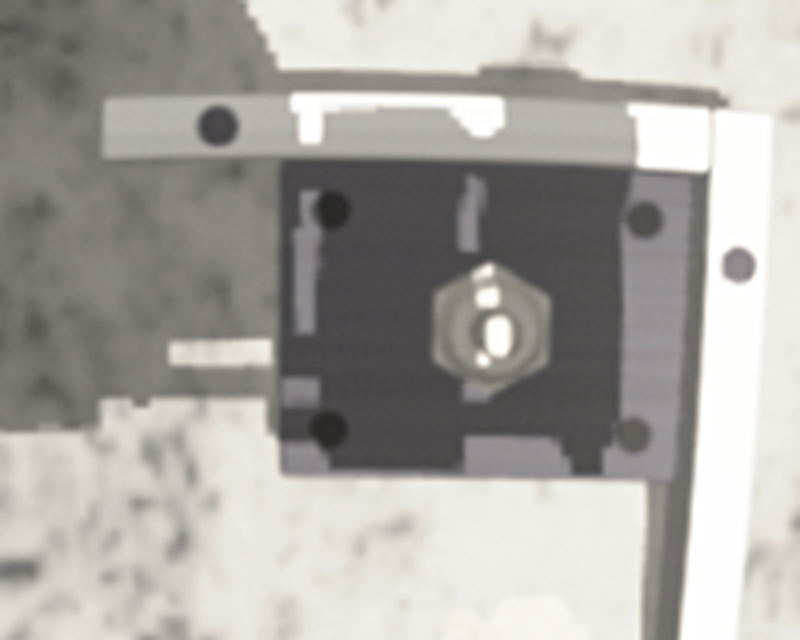

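```bash
python3 - <<'E'
from h import *
import pickle;d=pickle.load(open('w9.pkl','rb'))
print(d['position'])
C=lambda x,y:((x+.5)/4-.5+230,(y+.5)/4-.5+70)
P=lambda a,z:onz(d,*C(*a),z,True)[:2]*1000
co=[P(a,.02) for a in [(692,172),(675,479),(281,473)]]
for a,b in((co[0],co[1]),(co[2],co[1])):
    e=b-a;print(np.linalg.norm(e),np.degrees(np.arctan2(e[1],e[0])))
print('foot',co)
f=[P(a,.025) for a in [(104,159),(708,172),(680,638)]]
print('fence',f)
for a,b in((f[0],f[1]),(f[1],f[2])):
    e=b-a;print(np.linalg.norm(e),np.degrees(np.arctan2(e[1],e[0])))
E
```

```text
[0.56086566 0.13401662 0.28747559]
69.20315431151325 -89.76380030225458
89.1369649457445 0.18519363866528324
foot [array([635.00224266, 140.09937528]), array([635.28752925,  70.89680901]), array([546.15102993,  70.60869756])]
fence [array([508.43142523, 139.91639961]), array([637.22041509, 140.23720841]), array([638.6420361 ,  34.24845058])]
128.78938941291136 0.1427214571111687
105.99829146318132 -89.2315411412948
```

arm_command(fingers=[30,10,0,0,0,0,0,0,0], linear=[[-1.7,1.6,0],[-1.7,1.6,0],[-1.6,1.6,-0.5],[0,0,-3],[0,0,-3],[0,0,-3],[0,0,-1.8],[0,0,-0.4],[0,0,0]], dr=[[-0.009,0,-0.007],[0,0,0],[0,0,0],[0,0,0],[0,0,0],[0,0,0],[0,0,0],[0,0,0],[0,0,0]], grip_force=30)

```text
time_s: 7.73
tool_pos: [0.5127, 0.1138, 0.0112]
tcp_rot: [1.0, 0.004, 0.006, -0.004]
contact_force: [-8.7, -6.7, 33.0]
gripper_width: 0.0014
```

```bash
python3 -c "
from h import *
go(528,105,19,0.45)"
```

```text
t 7.73 pos mm [512.7 113.8  11.2] F [-8.7 -6.7 33. ] M [-1.27  1.36  0.02] w 1.4 j [0.06 0.26 1.95 0.01 0.92 0.05]
shift cm [ 1.53 -0.88  0.78] dr [-0.007  0.013  0.   ]
```

arm_command(fingers=[0,0,0], linear=[[0,0,0.8],[0,-0.85,0],[0,0,0]], dr=[[-0.007,0.013,0],[0,0,0],[0,0,0]])

```text
time_s: 7.98
tool_pos: [0.5127, 0.1065, 0.0188]
tcp_rot: [1.0, 0.005, -0.0, -0.001]
contact_force: [0.4, -0.6, 0.5]
gripper_width: 0.0006
```

```bash
python3 -c "
from h import *
go(528,105,19,0.45)"
```

```text
t 7.98 pos mm [512.7 106.5  18.8] F [ 0.4 -0.6  0.5] M [-0.02 -0.15 -0.01] w 0.6 j [0.05 0.25 1.94 0.   0.95 0.04]
shift cm [ 1.53 -0.15  0.02] dr [-0.001 -0.001 -0.001]
```

Advance in +x to contact and press.

arm_command(fingers=[0,0,0,0,0,0,0], linear=[[0.7,-0.1,0],[0.6,0,0],[0.3,0,0],[0.3,0,0],[0.3,0,0],[0.3,0,0],[0.3,0,0]], dr=[[0,0,0],[0,0,0],[0,0,0],[0,0,0],[0,0,0],[0,0,0],[0,0,0]])

```text
time_s: 8.57
tool_pos: [0.5403, 0.1054, 0.0165]
tcp_rot: [1.0, 0.004, -0.003, -0.001]
contact_force: [-13.2, -0.6, 12.0]
gripper_width: 0.0006
```

```bash
python3 -c "
from h import *
go(528,105,19,0.45)"
```

```text
t 8.57 pos mm [540.3 105.4  16.5] F [-13.2  -0.6  12. ] M [-0.14  2.42 -0.06] w 0.6 j [0.05 0.31 1.86 0.   0.97 0.04]
shift cm [-1.23 -0.04  0.25] dr [-0.003 -0.007  0.   ]
```

arm_command(fingers=[0,0,0], linear=[[0.4,0,0.15],[0.4,0,0.1],[0.4,0,0]], dr=[[0,0,0],[0,0,0],[0,0,0]])

```text
time_s: 8.82
tool_pos: [0.5402, 0.1056, 0.0157]
tcp_rot: [1.0, 0.004, -0.018, -0.001]
contact_force: [-14.2, -0.6, 11.9]
gripper_width: 0.0004
```

```bash
python3 -c "
from h import *
go(528,105,19,0.45)
d=get_image('wrist')
crop('w10.png',d,200,130,260,160,3)
import pickle;pickle.dump(d,open('w10.pkl','wb'))"
```

```text
t 8.82 pos mm [540.2 105.6  15.7] F [-14.2  -0.6  11.9] M [-0.05  2.3   0.01] w 0.4 j [0.05 0.33 1.84 0.   1.01 0.04]
shift cm [-1.22 -0.06  0.33] dr [-0.002 -0.036 -0.001]
```

View pics/w10.png

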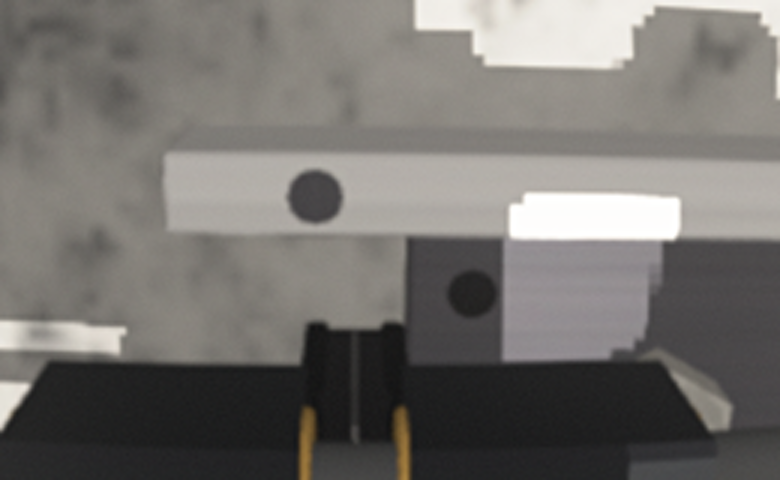

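arm_command(fingers=[0,0,0,0,0,0,0,0,0], linear=[[-1.2,0,0.3],[-0.5,-0.5,2],[0,-1.5,2],[1.5,-2,1],[2,-2,0],[2,-1,0],[1,0,0],[0.3,0,-1],[0,0,0]], dr=[[0,-0.018,0],[0,-0.018,0],[0,0,0],[0,0,0],[0,0,0],[0,0,0],[0,0,0],[0,0,0],[0,0,0]])

```text
time_s: 9.62
tool_pos: [0.5915, 0.033, 0.0591]
tcp_rot: [1.0, 0.006, -0.001, -0.0]
contact_force: [-2.0, -1.2, 0.4]
gripper_width: 0.0006
```

```bash
python3 -c "
from h import *
go(592,45,19,0.45)"
```

```text
t 9.62 pos mm [591.5  33.   59.1] F [-2.  -1.2  0.4] M [-0.   -0.02 -0.02] w 0.6 j [-0.08  0.33  1.74  0.    1.07 -0.09]
shift cm [ 0.05  1.2  -4.01] dr [-0.001 -0.002 -0.004]
```

arm_command(fingers=[0,0,0,0,0,0], linear=[[0,0.3,-1.5],[0,0.3,-1.2],[0,0.2,-0.6],[0,0,-0.2],[0,0,0],[0,0,0]], dr=[[0,0,0],[0,0,0],[0,0,0],[0,0,0],[0,0,0],[0,0,0]])

```text
time_s: 10.12
tool_pos: [0.587, 0.0436, 0.0188]
tcp_rot: [1.0, 0.007, -0.005, -0.001]
contact_force: [-0.0, -0.8, 0.1]
gripper_width: 0.0003
```

```bash
python3 -c "
from h import *
go(592,60,19,0.45)"
```

```text
t 10.12 pos mm [587.   43.6  18.8] F [-0.  -0.8  0.1] M [-0.02 -0.1  -0.01] w 0.3 j [-0.06  0.39  1.76  0.    1.01 -0.07]
shift cm [0.5  1.64 0.02] dr [-0.001 -0.009 -0.006]
```

arm_command(fingers=[0,0,0,0,0,0,0,0], linear=[[0.3,0.7,0.1],[0.1,0.6,0.1],[0,0.4,0],[0,0.3,0],[0,0.3,0],[0,0.4,0],[0,0.4,0],[0,0.4,0]], dr=[[0,-0.009,-0.003],[0,0,-0.003],[0,0,0],[0,0,0],[0,0,0],[0,0,0],[0,0,0],[0,0,0]])

```text
time_s: 10.78
tool_pos: [0.5915, 0.0594, 0.0226]
tcp_rot: [1.0, 0.007, -0.001, 0.018]
contact_force: [-1.1, -16.6, -3.2]
gripper_width: 0.0005
```

```bash
python3 -c "
from h import *
go(592,60,19,0.45)"
```

```text
t 10.78 pos mm [591.5  59.4  22.6] F [ -1.1 -16.6  -3.2] M [-2.95 -0.08 -0.01] w 0.5 j [-0.01  0.39  1.75 -0.04  1.01 -0.  ]
shift cm [ 0.05  0.06 -0.36] dr [ 0.037 -0.001 -0.005]
```

arm_command(fingers=[0,10,30,50,60,60,60], linear=[[0,-0.8,0],[0,-0.5,1],[0,-0.5,2.5],[0,-0.5,3],[0,0,2.5],[0,0,1],[0,0,0]], dr=[[0.018,0,0],[0.018,0,0],[0,0,0],[0,0,0],[0,0,0],[0,0,0],[0,0,0]])

```text
time_s: 11.37
tool_pos: [0.5913, 0.0362, 0.128]
tcp_rot: [1.0, 0.007, 0.0, 0.001]
contact_force: [0.8, 0.0, -0.4]
gripper_width: 0.0324
```

```bash
python3 -c "
from h import *
d=get_image('wrist')
crop('w11.png',d,200,60,200,160,4)
import pickle;pickle.dump(d,open('w11.pkl','wb'))
print(d['position'])
go(500,-190,130,0.45)"
```

```text
[0.58909218 0.11539773 0.27961418]
t 11.42 pos mm [591.1  36.3 127.2] F [0.1 0.5 0.7] M [ 0.04 -0.11 -0.02] w 36.6 j [-0.07  0.24  1.71 -0.    1.19 -0.08]
shift cm [ -9.11 -22.63   0.28] dr [ 0.001 -0.    -0.005]
```

View pics/w11.png

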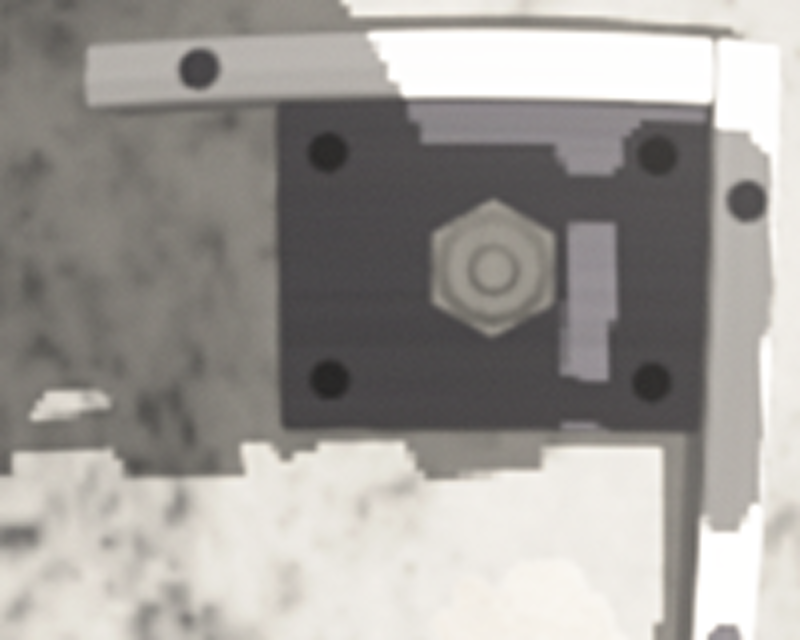

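```bash
python3 - <<'E'
from h import *
import pickle;d=pickle.load(open('w11.pkl','rb'))
C=lambda x,y:((x+.5)/4-.5+200,(y+.5)/4-.5+60)
P=lambda a,z:onz(d,*C(*a),z,True)[:2]*1000
print('nut',P((493,268),.030),P((494,270),.042))
co=[P(a,.02) for a in [(709,104),(700,430),(284,427),(278,104)]]
print('foot',co,np.mean(co,0))
for i in range(4):
    e=co[(i+1)%4]-co[i];print(np.linalg.norm(e),np.degrees(np.arctan2(e[1],e[0])))
f=[P(a,.025) for a in [(88,107),(713,103),(696,638)]]
print('fence',f)
for a,b in((f[0],f[1]),(f[1],f[2])):
    e=b-a;print(np.linalg.norm(e),np.degrees(np.arctan2(e[1],e[0])))
E
```

```text
nut [593.03451401 104.60733342] [593.04097986 104.74481294]
foot [array([637.57154185, 140.39477778]), array([638.20488836,  70.73538235]), array([549.08508071,  70.06372111]), array([548.21458805, 138.81867277])] [593.26902474 105.0031385 ]
69.66227457428833 -89.47907841851435
89.12233864310632 -179.56819222464665
68.76046200382116 90.72537162244238
89.37085262717463 1.0104955265289937
fence [array([508.53744599, 139.57978721]), array([637.46717633, 140.17475517]), array([639.27696302,  25.25958294])]
128.93110312077576 0.26439914688881583
114.92942241354794 -89.0977295184528
```

arm_command(fingers=[80,80,80,80,80,80,80,80,80,80], linear=[[-0.8,-3.4,1.7],[-0.8,-3.4,1.7],[-0.8,-3.4,1.7],[-0.8,-3.4,1.7],[-0.8,-3.4,1.7],[-0.8,-3.4,1.5],[-0.8,-3.4,1],[-0.8,-3.4,0],[-0.8,-2,0],[0,0,0]], dr=[[0,0,0],[0,0,0],[0,0,0],[0,0,0],[0,0,0],[0,0,0],[0,0,0],[0,0,0],[0,0,0],[0,0,0]])

```text
time_s: 12.25
tool_pos: [0.5085, -0.2598, 0.2242]
tcp_rot: [1.0, 0.012, -0.01, -0.002]
contact_force: [0.2, 1.1, 0.6]
gripper_width: 0.0695
```

```bash
python3 -c "
from h import *
go(500,-190,130,0.45)
d=get_image('wrist')
cv2.imwrite('pics/w12.png',d['color'][:,:,::-1])
import pickle;pickle.dump(d,open('w12.pkl','wb'))
print(d['position'])
go(500,-190,130,0.45)"
```

```text
t 12.25 pos mm [ 508.5 -259.8  224.2] F [0.2 1.1 0.6] M [ 0.04 -0.15 -0.01] w 69.5 j [-0.61  0.11  1.66 -0.01  1.38 -0.63]
shift cm [-0.85  6.98 -9.42] dr [-0.005 -0.019 -0.017]
[ 0.50834762 -0.18144471  0.37628814]
t 12.3 pos mm [ 508.8 -258.1  223.6] F [-0.9  0.1 -0. ] M [-0.02 -0.08 -0.03] w 69.7 j [-0.6   0.11  1.67 -0.01  1.38 -0.63]
shift cm [-0.88  6.81 -9.36] dr [-0.006 -0.02  -0.017]
```

View pics/w12.png

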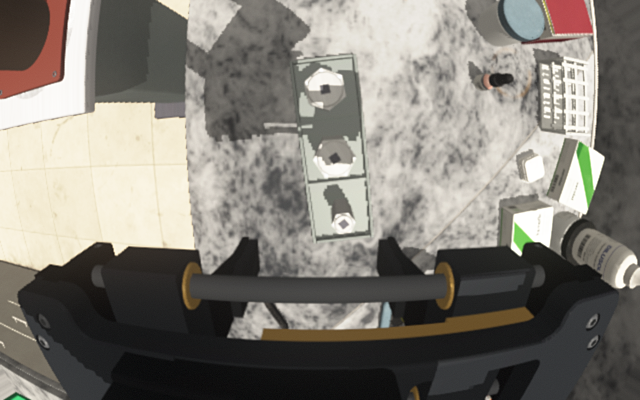

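```bash
python3 -c "
from h import *
import pickle;d=pickle.load(open('w12.pkl','rb'))
crop('w12c.png',d,280,45,110,200,4)
im=cv2.imread('pics/w12c.png');print(im.shape)
crop('w12c.png',d,270,45,130,140,5)"
```

```text
(800, 440, 3)
```

View pics/w12c.png

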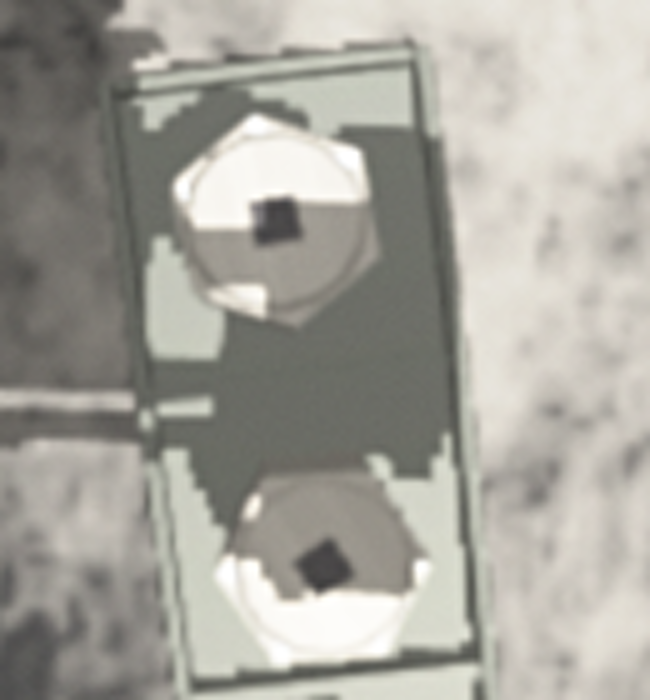

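```bash
python3 - <<'E'
from h import *
import pickle;d=pickle.load(open('w12.pkl','rb'))
C=lambda x,y:((x+.5)/5-.5+270,(y+.5)/5-.5+45)
P=lambda a,z:onz(d,*C(*a),z,True)[:2]*1000
for nm,sq,vs in [('1',(276,221),[(258,113),(367,152),(380,256),(298,325),(172,190)]),('2',(324,566),[(262,472),(385,470),(430,565),(390,655),(272,668),(216,572)])]:
    c=P(sq,.066);print(nm,c)
    for v in vs:
        e=P(v,.066)-c;print('  r',round(np.linalg.norm(e),1),'ang mod60',round(np.degrees(np.arctan2(e[1],e[0]))%60,1))
    print(np.mean([P(v,.066) for v in vs],0))
t=[P(a,.014) for a in [(110,75),(415,42)]];e=t[1]-t[0];print(t,np.degrees(np.arctan2(e[1],e[0])))
E
```

```text
1 [ 508.21890297 -154.93037674]
  r 22.2 ang mod60 40.6
  r 22.8 ang mod60 39.9
  r 21.6 ang mod60 43.1
  r 21.3 ang mod60 43.3
  r 21.4 ang mod60 44.1
[ 511.89247522 -151.86874339]
2 [ 519.81365712 -224.05495566]
  r 22.8 ang mod60 4.9
  r 23.0 ang mod60 59.9
  r 21.5 ang mod60 2.7
  r 22.8 ang mod60 8.4
  r 23.5 ang mod60 5.2
  r 21.8 ang mod60 4.9
[ 520.23254631 -224.31572531]
[array([ 469.12836215, -116.15737738]), array([ 539.07111487, -106.32519594])] 8.00190271958474
```

arm_command(fingers=[100,100,100,100,100,100], linear=[[0,2.5,-2],[0,2.5,-2.5],[0,2.3,-2.5],[0,2,-2.5],[0,1,-1.5],[0,0,0]], dr=[[-0.005,-0.02,0.06],[0,0,0.06],[0,0,0.06],[0,0,0],[0,0,0],[0,0,0]])

```text
time_s: 12.8
tool_pos: [0.5063, -0.1443, 0.1031]
tcp_rot: [0.994, 0.107, -0.001, -0.003]
contact_force: [-0.9, -0.8, -0.1]
gripper_width: 0.0866
```

```bash
python3 -c "
from h import *
d=get_image('wrist')
crop('w13.png',d,200,130,250,160,3)
import pickle;pickle.dump(d,open('w13.pkl','wb'))
print(d['position'])
go(508.5,-155,38,12)"
```

```text
[ 0.48896534 -0.06803476  0.25538931]
t 12.85 pos mm [ 506.7 -145.1  104.3] F [0.  0.1 0.2] M [-0.02 -0.1   0.05] w 86.4 j [-0.43  0.12  1.89  0.    1.13 -0.65]
shift cm [ 0.18 -0.99 -6.63] dr [-0.006 -0.003 -0.004]
```

View pics/w13.png

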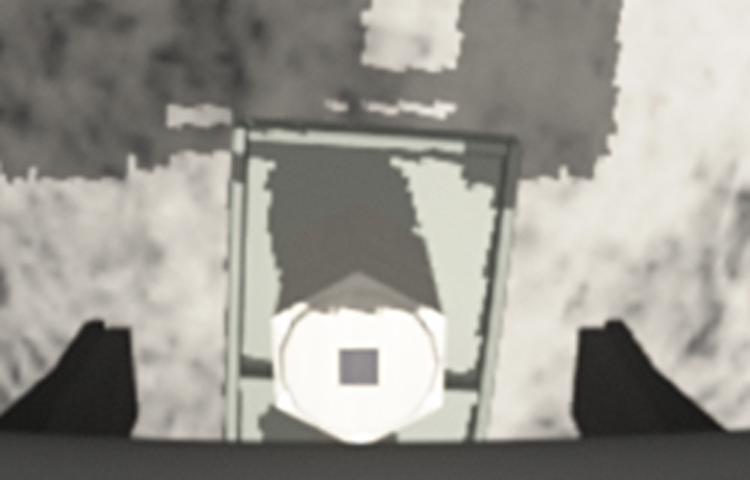

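```bash
python3 -c "
from h import *
import pickle;d=pickle.load(open('w13.pkl','rb'))
print(onz(d,200+359.5/3-.33,130+366.5/3-.33,.066,True))
go(508.5,-155,38,12)"
```

```text
[ 0.50832045 -0.15484511  0.066     ]
t 12.85 pos mm [ 506.7 -145.1  104.3] F [0.  0.1 0.2] M [-0.02 -0.1   0.05] w 86.4 j [-0.43  0.12  1.89  0.    1.13 -0.65]
shift cm [ 0.18 -0.99 -6.63] dr [-0.006 -0.003 -0.004]
```

arm_command(fingers=[85,75,70,60,60,60], linear=[[0.2,-0.9,0],[0,-0.1,-2],[0,0,-2.2],[0,0,-1.4],[0,0,-0.4],[0,0,0]], dr=[[-0.006,0,0],[0,0,0],[0,0,0],[0,0,0],[0,0,0],[0,0,0]])

```text
time_s: 13.35
tool_pos: [0.5165, -0.1616, 0.0498]
tcp_rot: [0.994, 0.107, 0.004, 0.005]
contact_force: [-1.0, -0.1, 0.9]
gripper_width: 0.0563
```

```bash
python3 -c "
from h import *
go(508.5,-155,38,12)"
```

```text
t 13.35 pos mm [ 516.5 -161.6   49.8] F [-1.  -0.1  0.9] M [-0.01 -0.09  0.02] w 56.3 j [-0.45  0.23  1.9  -0.    1.01 -0.66]
shift cm [-0.8   0.66 -1.18] dr [ 0.009  0.009 -0.006]
```

arm_command(fingers=[60,60,60,60,60], linear=[[-0.7,0.6,-0.4],[0,0,-0.4],[0,0,-0.3],[0,0,0],[0,0,0]], dr=[[0.009,0.009,-0.006],[0,0,0],[0,0,0],[0,0,0],[0,0,0]])

```text
time_s: 13.77
tool_pos: [0.5123, -0.1583, 0.0428]
tcp_rot: [0.995, 0.103, 0.003, 0.002]
contact_force: [0.2, 0.5, 1.2]
gripper_width: 0.0521
```

```bash
python3 -c "
from h import *
go(508.5,-155,38,12)
d=get_image('wrist')
crop('w14.png',d,200,130,250,160,3)
"
```

```text
t 13.77 pos mm [ 512.3 -158.3   42.8] F [0.2 0.5 1.2] M [ 0.01 -0.13 -0.01] w 52.1 j [-0.45  0.23  1.91  0.    1.   -0.65]
shift cm [-0.38  0.33 -0.48] dr [0.003 0.006 0.003]
```

View pics/w14.png

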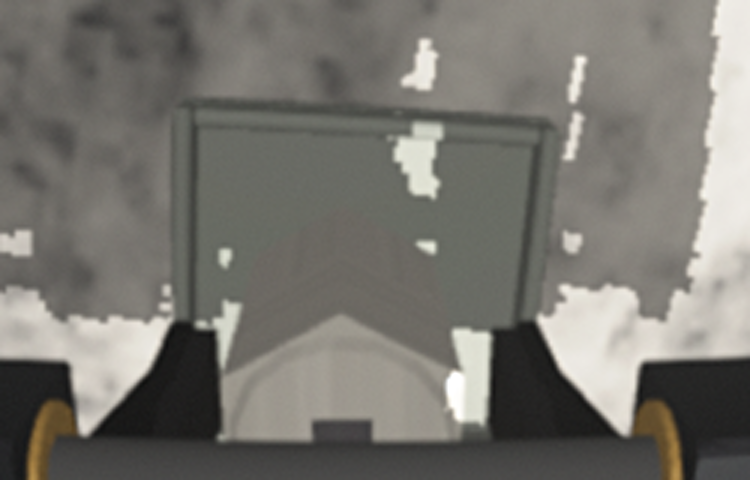

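arm_command(fingers=[60,60,60,60], linear=[[-0.4,0.33,-0.2],[-0.1,0,-0.2],[0,0,0],[0,0,0]], dr=[[0.003,0.006,0.003],[0,0,0],[0,0,0],[0,0,0]])

```text
time_s: 14.15
tool_pos: [0.5073, -0.1547, 0.0393]
tcp_rot: [0.994, 0.105, 0.0, 0.0]
contact_force: [-0.5, -0.1, 0.3]
gripper_width: 0.0525
```

```bash
python3 -c "
from h import *
go(508.5,-155,38,12)
"
```

```text
t 14.15 pos mm [ 507.3 -154.7   39.3] F [-0.5 -0.1  0.3] M [ 0.01 -0.11 -0.01] w 52.5 j [-0.44  0.23  1.92  0.    1.   -0.66]
shift cm [ 0.12 -0.03 -0.13] dr [ 0.     0.001 -0.001]
```

Close, 35 N, then lift.

arm_command(fingers=[45,35,30,30,30,30], linear=[[0,0,0],[0,0,0],[0,0,0],[0,0,0],[0,0,0],[0,0,0]], dr=[[0,0,0],[0,0,0],[0,0,0],[0,0,0],[0,0,0],[0,0,0]], grip_force=35)

```text
time_s: 14.65
tool_pos: [0.5077, -0.1547, 0.0394]
tcp_rot: [0.994, 0.105, 0.001, 0.0]
contact_force: [-0.3, 0.1, 0.7]
gripper_width: 0.038
```

arm_command(fingers=[30,30,30,30,30], linear=[[0,0,1],[0,0,2],[0,0,2],[0,0,1.5],[0,0,0]], dr=[[0,0,0],[0,0,0],[0,0,0],[0,0,0],[0,0,0]])

```text
time_s: 15.07
tool_pos: [0.5041, -0.1531, 0.1057]
tcp_rot: [0.994, 0.105, -0.003, -0.002]
contact_force: [1.6, -0.9, -1.6]
gripper_width: 0.0379
```

```bash
python3 -c "
from h import *
go(593,104.7,110,0.6)
d=get_image('wrist')
crop('w15.png',d,200,130,250,160,3)
"
```

```text
t 15.07 pos mm [ 504.1 -153.1  105.7] F [ 1.6 -0.9 -1.6] M [-0.07 -0.19  0.01] w 37.9 j [-0.44  0.12  1.89  0.    1.13 -0.66]
shift cm [ 8.89 25.78  0.43] dr [-0.004 -0.006 -0.2  ]
```

View pics/w15.png

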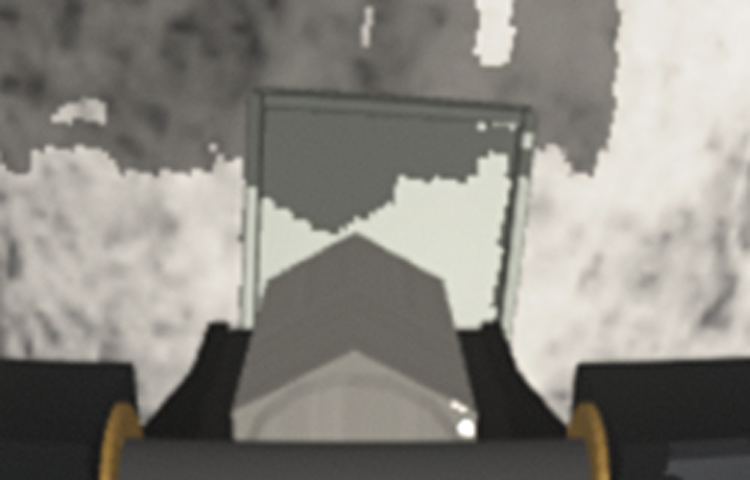

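arm_command(fingers=[30,30,30,30,30,30,30,30,30,30], linear=[[0.6,1.6,0.2],[1.1,3.2,0.2],[1.1,3.2,0],[1.1,3.2,0],[1.1,3.2,0],[1.1,3.2,0],[1.1,3.2,0],[0.8,2.2,0],[0.4,1,0],[0,0,0]], dr=[[0,-0.006,-0.03],[0,0,-0.03],[0,0,-0.03],[0,0,-0.03],[0,0,-0.03],[0,0,-0.03],[0,0,-0.02],[0,0,0],[0,0,0],[0,0,0]])

```text
time_s: 15.95
tool_pos: [0.5823, 0.097, 0.0979]
tcp_rot: [1.0, -0.003, -0.007, -0.002]
contact_force: [-0.2, -0.1, -2.2]
gripper_width: 0.0381
```

```bash
python3 -c "
from h import *
d=get_image('wrist')
cv2.imwrite('pics/w16.png',d['color'][:,:,::-1])
go(593,104.7,85,0.6)
"
```

```text
t 16.0 pos mm [581.6  96.   97.5] F [-1.1 -0.5 -2.3] M [-0.07 -0.08 -0.01] w 37.5 j [0.03 0.28 1.72 0.   1.15 0.03]
shift cm [ 1.14  0.87 -1.25] dr [-0.004 -0.015  0.016]
```

View pics/w16.png

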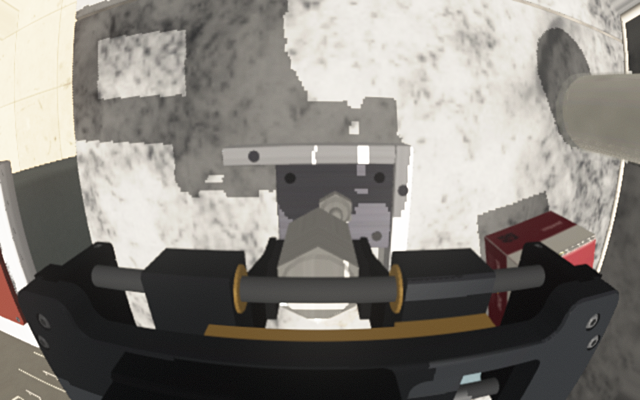

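arm_command(fingers=[30,30,30,30,30], linear=[[0.6,0.4,0],[0.5,0.4,0],[0,0,-0.3],[0,0,0],[0,0,0]], dr=[[-0.004,-0.015,0.016],[0,0,0],[0,0,0],[0,0,0],[0,0,0]])

```text
time_s: 16.42
tool_pos: [0.592, 0.0995, 0.0923]
tcp_rot: [1.0, 0.004, -0.001, 0.001]
contact_force: [-0.8, 0.5, -2.0]
gripper_width: 0.0377
```

```bash
python3 -c "
from h import *
go(593.3,104.7,77,0.6)
"
```

```text
t 16.42 pos mm [592.   99.5  92.3] F [-0.8  0.5 -2. ] M [-0.06 -0.15 -0.05] w 37.7 j [ 0.04  0.3   1.71 -0.    1.13  0.03]
shift cm [ 0.13  0.52 -1.53] dr [ 0.003 -0.002  0.003]
```

arm_command(fingers=[30,30,30,30,30], linear=[[0,0.5,-0.3],[0,0,-0.4],[0,0,-0.2],[0,0,0],[0,0,0]], dr=[[0.003,0,0.003],[0,0,0],[0,0,0],[0,0,0],[0,0,0]])

```text
time_s: 16.83
tool_pos: [0.5917, 0.1031, 0.0823]
tcp_rot: [1.0, 0.004, -0.001, -0.0]
contact_force: [-0.1, 0.3, -1.8]
gripper_width: 0.0377
```

```bash
python3 -c "
from h import *
go(593.3,104.7,77,0.6)
d=get_image('wrist')
crop('w17.png',d,230,130,180,150,4)
for n in ['side','top']:
  d=get_image(n);crop(n+'17.png',d,260,130,160,120,4)
"
```

```text
t 16.83 pos mm [591.7 103.1  82.3] F [-0.1  0.3 -1.8] M [-0.04 -0.13  0.03] w 37.7 j [0.04 0.32 1.71 0.   1.12 0.03]
shift cm [ 0.16  0.16 -0.53] dr [-0.    -0.003  0.002]
```

View pics/w17.png

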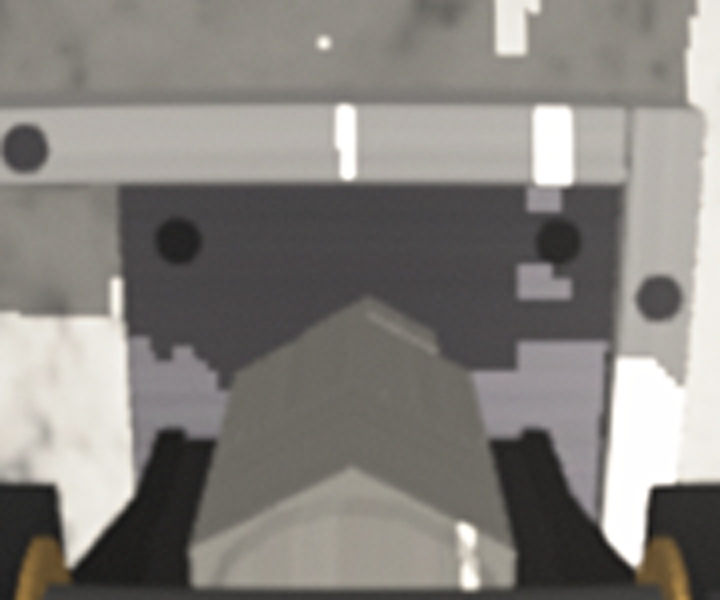

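View pics/side17.png

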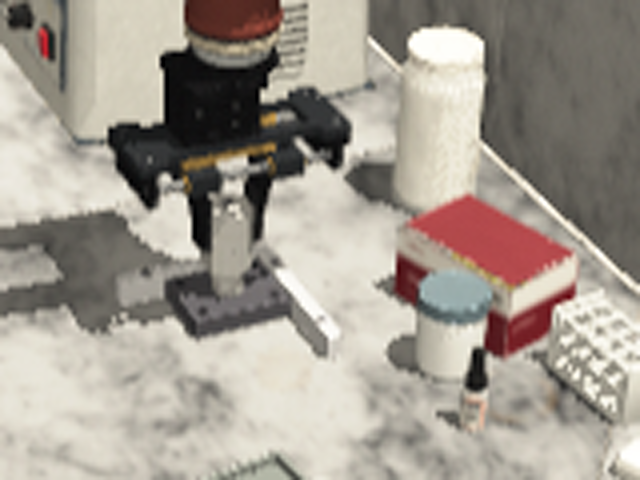

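arm_command(fingers=[30,30,30,30], linear=[[0.25,0.17,0.1],[0,0,0],[0,0,0],[0,0,0]], dr=[[0,-0.003,0.002],[0,0,0],[0,0,0],[0,0,0]])

```text
time_s: 17.32
tool_pos: [0.5952, 0.1052, 0.0843]
tcp_rot: [1.0, 0.006, 0.001, -0.0]
contact_force: [-0.8, -0.1, -2.9]
gripper_width: 0.0374
```

```bash
python3 -c "
from h import *
go(594.2,104.7,77,0.6)
d=get_image('wrist')
crop('w18.png',d,230,130,180,150,4)
"
```

```text
t 17.32 pos mm [595.2 105.2  84.3] F [-0.8 -0.1 -2.9] M [-0.08 -0.12  0.03] w 37.4 j [0.04 0.32 1.7  0.   1.12 0.03]
shift cm [-0.1  -0.05 -0.73] dr [-0.     0.002 -0.001]
```

View pics/w18.png

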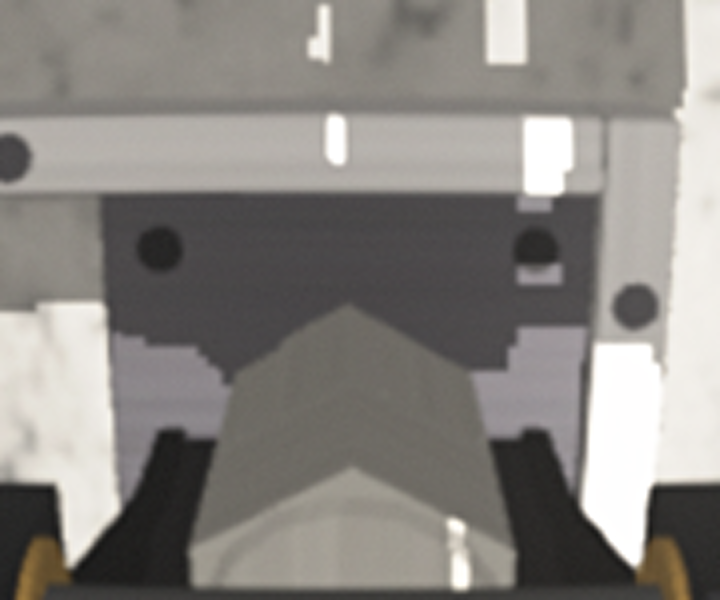

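arm_command(fingers=[30,30,30,30,30,30], linear=[[-0.1,-0.05,-0.4],[0,0,-0.4],[0,0,-0.3],[0,0,0],[0,0,0],[0,0,0]], dr=[[0,0,0],[0,0,0],[0,0,0],[0,0,0],[0,0,0],[0,0,0]])

```text
time_s: 17.87
tool_pos: [0.5934, 0.1046, 0.0715]
tcp_rot: [1.0, 0.006, 0.001, -0.0]
contact_force: [0.4, 0.4, -1.8]
gripper_width: 0.0376
```

```bash
python3 -c "
from h import *
go(594.4,104.7,67,0.6)
"
```

```text
t 17.87 pos mm [593.4 104.6  71.5] F [ 0.4  0.4 -1.8] M [-0.02 -0.1   0.05] w 37.6 j [0.04 0.33 1.71 0.   1.09 0.03]
shift cm [ 0.1   0.01 -0.45] dr [-0.     0.001 -0.001]
```

arm_command(fingers=[30,30,30,30], linear=[[0.05,0,-0.3],[0,0,-0.3],[0,0,-0.3],[0,0,-0.2]], dr=[[0,0,0],[0,0,0],[0,0,0],[0,0,0]])

```text
time_s: 18.2
tool_pos: [0.5947, 0.105, 0.067]
tcp_rot: [1.0, 0.006, 0.0, -0.0]
contact_force: [-7.3, -1.0, 10.5]
gripper_width: 0.0371
```

```bash
python3 -c "
from h import *
go(594.4,104.7,55.4,0.6)
"
```

```text
t 18.2 pos mm [594.7 105.   67. ] F [-7.3 -1.  10.5] M [-0.15  1.47  0.05] w 37.1 j [0.04 0.34 1.71 0.   1.09 0.03]
shift cm [-0.03 -0.03 -1.16] dr [-0.     0.    -0.001]
```

arm_command(fingers=[30,30,30,30,30,30], linear=[[-0.2,0,-0.2],[-0.1,0,-0.3],[0.1,0.15,-0.3],[0,-0.3,-0.3],[0.1,0,-0.3],[0,0.15,-0.3]], dr=[[0,0,0],[0,0,0],[0,0,0],[0,0,0],[0,0,0],[0,0,0]])

```text
time_s: 18.7
tool_pos: [0.5948, 0.1053, 0.0666]
tcp_rot: [1.0, 0.007, -0.0, 0.0]
contact_force: [-9.0, -11.0, 19.1]
gripper_width: 0.0376
```

```bash
python3 -c "
from h import *
go(594.4,104.7,55.4,0.6)
d=get_image('wrist')
crop('w19.png',d,230,130,180,150,4)
"
```

```text
t 18.7 pos mm [594.8 105.3  66.6] F [ -9.  -11.   19.1] M [-2.07  1.96  0.05] w 37.6 j [ 0.05  0.34  1.71 -0.    1.09  0.03]
shift cm [-0.04 -0.06 -1.12] dr [ 0.001 -0.001 -0.003]
```

View pics/w19.png

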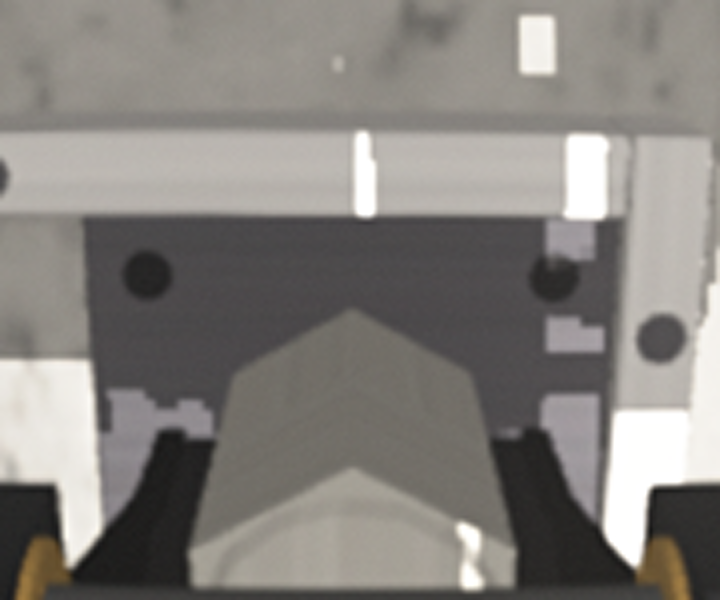

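arm_command(fingers=[30,30,30,30,30], linear=[[0,0,1],[0,0,1.5],[0,0,1.5],[-0.4,-1,0.3],[-0.8,-2.2,0]], dr=[[0,0,0],[0,0,0],[0,0,0],[0,0,0.03],[0,0,0.03]])

```text
time_s: 19.17
tool_pos: [0.5843, 0.0753, 0.1137]
tcp_rot: [0.999, 0.039, 0.001, 0.0]
contact_force: [-0.7, -0.8, -1.3]
gripper_width: 0.0375
```

arm_command(fingers=[30,30,30,30,30,30,30,30,30], linear=[[-1.1,-3.2,0],[-1.1,-3.2,0],[-1.1,-3.2,0],[-1.1,-3.2,0],[-1.1,-3.2,0],[-1.1,-3.2,0],[-0.6,-1.6,0],[-0.2,-0.5,0],[0,0,0]], dr=[[0,0,0.03],[0,0,0.03],[0,0,0.03],[0,0,0.02],[0,0,0],[0,0,0],[0,0,0],[0,0,0],[0,0,0]])

```text
time_s: 19.92
tool_pos: [0.5087, -0.1485, 0.1185]
tcp_rot: [0.995, 0.098, 0.007, 0.002]
contact_force: [0.1, 1.1, -1.6]
gripper_width: 0.0377
```

```bash
python3 -c "
from h import *
go(508.5,-152,41,11)
d=get_image('wrist')
crop('w20.png',d,200,100,250,180,3)
"
```

```text
t 19.92 pos mm [ 508.7 -148.5  118.5] F [ 0.1  1.1 -1.6] M [-0.   -0.13 -0.02] w 37.7 j [-0.44  0.1   1.89  0.    1.14 -0.63]
shift cm [-0.02 -0.35 -7.75] dr [ 0.003  0.014 -0.005]
```

View pics/w20.png

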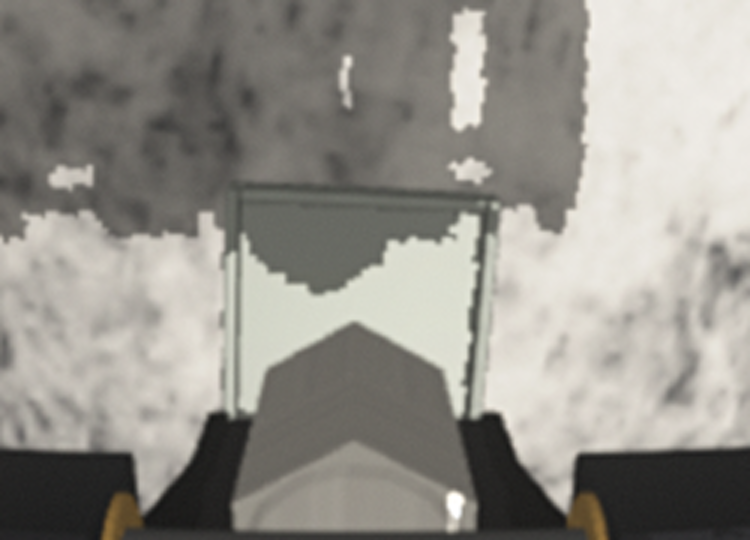

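Good, over the pocket. Descend with counter-drift.

arm_command(fingers=[30,30,30,30,30,30], linear=[[0,-0.1,-1.5],[-0.2,-0.1,-1.7],[-0.2,0,-1.5],[-0.1,0,-1],[0,0,-0.3],[0,0,0]], dr=[[0.003,0.014,0],[0,0,0],[0,0,0],[0,0,0],[0,0,0],[0,0,0]])

```text
time_s: 20.47
tool_pos: [0.5084, -0.1434, 0.0582]
tcp_rot: [0.995, 0.102, 0.003, -0.001]
contact_force: [0.6, -0.4, -1.5]
gripper_width: 0.038
```

```bash
python3 -c "
from h import *
go(508.5,-152,39.4,11)
"
```

```text
t 20.47 pos mm [ 508.4 -143.4   58.2] F [ 0.6 -0.4 -1.5] M [-0.04 -0.09 -0.02] w 38.0 j [-0.43  0.19  1.92  0.    1.03 -0.63]
shift cm [ 0.01 -0.86 -1.88] dr [-0.002  0.006 -0.011]
```

arm_command(fingers=[30,30,30,30,30,30], linear=[[0,-0.5,-0.5],[-0.1,-0.2,-0.6],[0,0,-0.4],[0,0,-0.2],[0,0,0],[0,0,0]], dr=[[-0.002,0.006,0],[0,0,0],[0,0,0],[0,0,0],[0,0,0],[0,0,0]])

```text
time_s: 20.97
tool_pos: [0.5098, -0.1505, 0.0418]
tcp_rot: [0.995, 0.102, 0.001, 0.001]
contact_force: [-0.1, -0.3, -1.4]
gripper_width: 0.0375
```

```bash
python3 -c "
from h import *
go(508.5,-150,39.4,11)
"
```

```text
t 20.97 pos mm [ 509.8 -150.5   41.8] F [-0.1 -0.3 -1.4] M [-0.   -0.14 -0.01] w 37.5 j [-0.44  0.22  1.92 -0.    1.   -0.64]
shift cm [-0.13  0.05 -0.24] dr [ 0.002  0.002 -0.013]
```

arm_command(fingers=[30,30,30,30], linear=[[0,0,-0.15],[0,0,-0.15],[0,0,-0.1],[0,0,0]], dr=[[0.002,0.002,0],[0,0,0],[0,0,0],[0,0,0]])

```text
time_s: 21.3
tool_pos: [0.5106, -0.151, 0.0397]
tcp_rot: [0.995, 0.102, 0.001, 0.0]
contact_force: [-0.3, 1.1, -1.4]
gripper_width: 0.0374
```

```bash
python3 -c "
from h import *
go(508.5,-150,39.4,11)
"
```

```text
t 21.3 pos mm [ 510.6 -151.    39.7] F [-0.3  1.1 -1.4] M [ 0.   -0.17  0.01] w 37.4 j [-0.44  0.23  1.91  0.    1.   -0.64]
shift cm [-0.21  0.1  -0.03] dr [ 0.     0.002 -0.013]
```

arm_command(fingers=[30,30], linear=[[0,0,-0.15],[0,0,-0.1]], dr=[[0,0,0],[0,0,0]])

```text
time_s: 21.47
tool_pos: [0.511, -0.1511, 0.0393]
tcp_rot: [0.995, 0.102, 0.001, 0.0]
contact_force: [-6.5, 1.7, 10.4]
gripper_width: 0.0379
```

```bash
python3 -c "
from h import *
go(508.5,-150,39.4,11)
"
```

```text
t 21.47 pos mm [ 511.  -151.1   39.3] F [-6.5  1.7 10.4] M [ 0.24  1.1  -0.11] w 37.9 j [-0.44  0.23  1.91  0.    1.   -0.64]
shift cm [-0.25  0.11  0.01] dr [ 0.     0.002 -0.013]
```

On the floor (10 N). Release slowly, rise.

arm_command(fingers=[40,50,60,70,75,75,75,75], linear=[[0,0,0.05],[0,0,0],[0,0,0],[0,0,0],[0,0,0.5],[0,0,2],[0,0,2.5],[0,0,2]], dr=[[0,0,0],[0,0,0],[0,0,0],[0,0,0],[0,0,0],[0,0,0],[0,0,0],[0,0,0]])

```text
time_s: 22.13
tool_pos: [0.508, -0.1499, 0.108]
tcp_rot: [0.995, 0.102, -0.002, -0.002]
contact_force: [0.7, -0.5, -0.6]
gripper_width: 0.0644
```

```bash
python3 -c "
from h import *
d=get_image('wrist')
crop('w21.png',d,200,100,250,180,3)
go(520,-224,104,34)
go(520,-224,104,-26)
"
```

```text
t 22.18 pos mm [ 510.5 -151.   112.3] F [ 2.3 -0.6  1.2] M [-0.02 -0.24 -0.08] w 65.0 j [-0.44  0.12  1.88  0.    1.14 -0.64]
shift cm [ 0.95 -7.3  -0.83] dr [-0.001  0.     0.389]
t 22.18 pos mm [ 510.5 -151.   112.3] F [ 2.3 -0.6  1.2] M [-0.02 -0.24 -0.08] w 65.0 j [-0.44  0.12  1.88  0.    1.14 -0.64]
shift cm [ 0.95 -7.3  -0.83] dr [-0.     0.    -0.658]
```

View pics/w21.png

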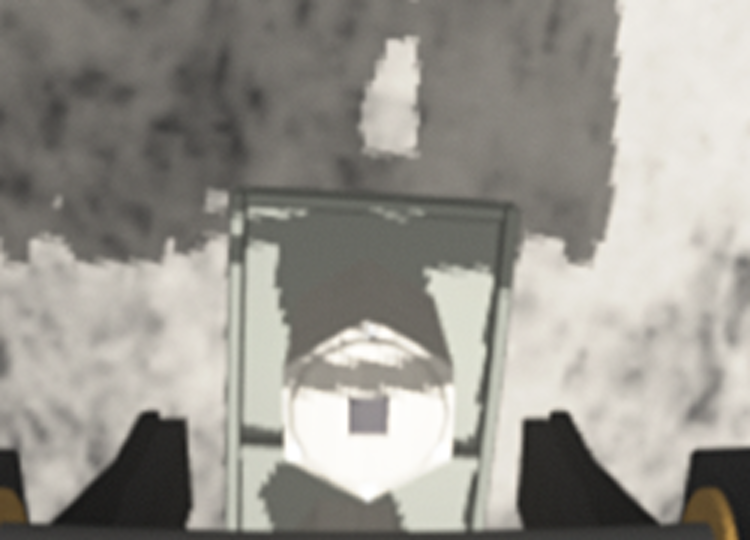

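arm_command(fingers=[100,100,100,100,100,100], linear=[[0.2,-1.5,0],[0.25,-1.9,0],[0.25,-1.9,-0.2],[0.1,-1,0],[0,0,0],[0,0,0]], dr=[[0,0,0.1],[0,0,0.1],[0,0,0.1],[0,0,0.09],[0,0,0],[0,0,0]])

```text
time_s: 22.68
tool_pos: [0.5223, -0.2173, 0.1165]
tcp_rot: [0.954, 0.301, 0.004, 0.003]
contact_force: [-0.2, 0.8, -0.0]
gripper_width: 0.0859
```

```bash
python3 -c "
from h import *
d=get_image('wrist')
crop('w22.png',d,200,100,250,180,3)
import pickle;pickle.dump(d,open('w22.pkl','wb'))
go(520,-224,39.4,34)
"
```

```text
t 22.73 pos mm [ 522.3 -217.2  116.5] F [ 0.3  0.6 -0.6] M [-0.03 -0.09  0.01] w 86.5 j [-0.54  0.19  1.8   0.    1.15 -1.15]
shift cm [-0.23 -0.68 -7.71] dr [ 0.003  0.01  -0.018]
```

View pics/w22.png

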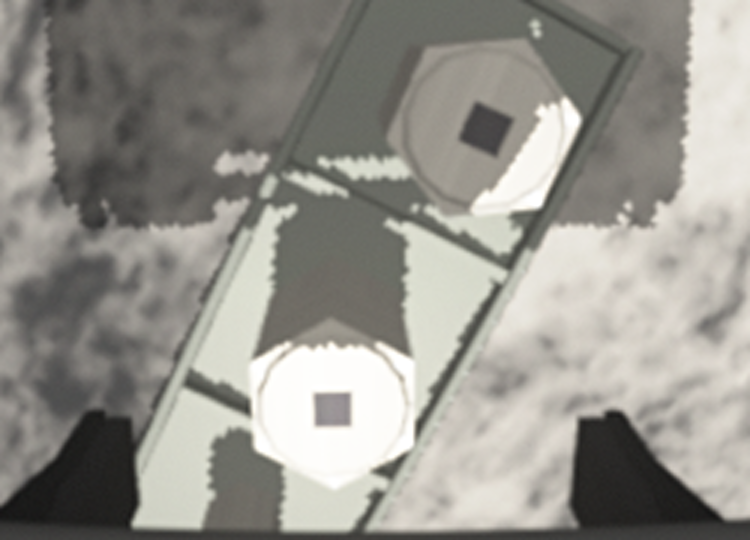

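```bash
python3 -c "
from h import *
import pickle;d=pickle.load(open('w22.pkl','rb'))
p=onz(d,200+332.5/3-.33,100+409.5/3-.33,.066,True)*1000;print(p)
go(p[0],p[1],39.4,34.7)
"
```

```text
[ 520.20384375 -224.86790338   66.        ]
t 22.73 pos mm [ 522.3 -217.2  116.5] F [ 0.3  0.6 -0.6] M [-0.03 -0.09  0.01] w 86.5 j [-0.54  0.19  1.8   0.    1.15 -1.15]
shift cm [-0.21 -0.77 -7.71] dr [ 0.003  0.01  -0.006]
```

arm_command(fingers=[90,80,75,70,70,70], linear=[[-0.2,-0.75,0],[-0.1,0,-1.5],[-0.2,0.1,-1.6],[-0.2,0.1,-1.2],[0,0,-0.3],[0,0,0]], dr=[[0.003,0.01,0],[0,0,0],[0,0,0],[0,0,0],[0,0,0],[0,0,0]])

```text
time_s: 23.23
tool_pos: [0.515, -0.2212, 0.0697]
tcp_rot: [0.955, 0.298, -0.0, -0.0]
contact_force: [0.2, -0.8, 0.8]
gripper_width: 0.0622
```

```bash
python3 -c "
from h import *
go(520.2,-224.9,39.4,34.7)
"
```

```text
t 23.23 pos mm [ 515.  -221.2   69.7] F [ 0.2 -0.8  0.8] M [-0.02 -0.17 -0.  ] w 62.2 j [-0.55  0.25  1.83 -0.    1.07 -1.15]
shift cm [ 0.52 -0.37 -3.03] dr [-0.    -0.001  0.   ]
```

arm_command(fingers=[70,70,70,70,70,70], linear=[[0.3,-0.25,-0.8],[0.1,0,-0.9],[0,0,-0.8],[0,0,-0.3],[0,0,0],[0,0,0]], dr=[[0,0,0],[0,0,0],[0,0,0],[0,0,0],[0,0,0],[0,0,0]])

```text
time_s: 23.73
tool_pos: [0.5203, -0.2239, 0.0398]
tcp_rot: [0.955, 0.298, -0.0, 0.0]
contact_force: [0.0, 0.0, 0.6]
gripper_width: 0.0608
```

```bash
python3 -c "
from h import *
go(520.2,-224.9,39.4,34.7)
"
```

```text
t 23.73 pos mm [ 520.3 -223.9   39.8] F [0.  0.  0.6] M [-0.04 -0.12 -0.01] w 60.8 j [-0.55  0.3   1.82 -0.    1.02 -1.15]
shift cm [-0.01 -0.1  -0.04] dr [ 0.    -0.     0.001]
```

Excellent. Nudge y −1 mm, close, lift.

arm_command(fingers=[60,45,35,30,30,30,30], linear=[[0,-0.1,0],[0,0,0],[0,0,0],[0,0,0],[0,0,0],[0,0,0],[0,0,0]], dr=[[0,0,0],[0,0,0],[0,0,0],[0,0,0],[0,0,0],[0,0,0],[0,0,0]], grip_force=35)

```text
time_s: 24.32
tool_pos: [0.521, -0.2254, 0.041]
tcp_rot: [0.955, 0.298, 0.0, 0.001]
contact_force: [-0.4, -0.8, -0.5]
gripper_width: 0.0381
```

arm_command(fingers=[30,30,30,30,30,30], linear=[[0,0,1],[0,0,2],[0,0,2.5],[0,0,2],[0,0,1],[0,0,0]], dr=[[0,0,0],[0,0,0],[0,0,0],[0,0,0],[0,0,0],[0,0,0]])

```text
time_s: 24.82
tool_pos: [0.5177, -0.2235, 0.1289]
tcp_rot: [0.955, 0.298, -0.002, -0.002]
contact_force: [-0.0, -0.2, -1.7]
gripper_width: 0.0377
```

```bash
python3 -c "
from h import *
go(594.5,105,110,0.6)
d=get_image('wrist')
crop('w23.png',d,200,100,250,180,3)
"
```

```text
t 24.82 pos mm [ 517.7 -223.5  128.9] F [-0.  -0.2 -1.7] M [-0.02 -0.17 -0.02] w 37.7 j [-0.55  0.18  1.78 -0.    1.19 -1.15]
shift cm [ 7.68 32.85 -1.89] dr [-0.004 -0.004 -0.594]
```

View pics/w23.png

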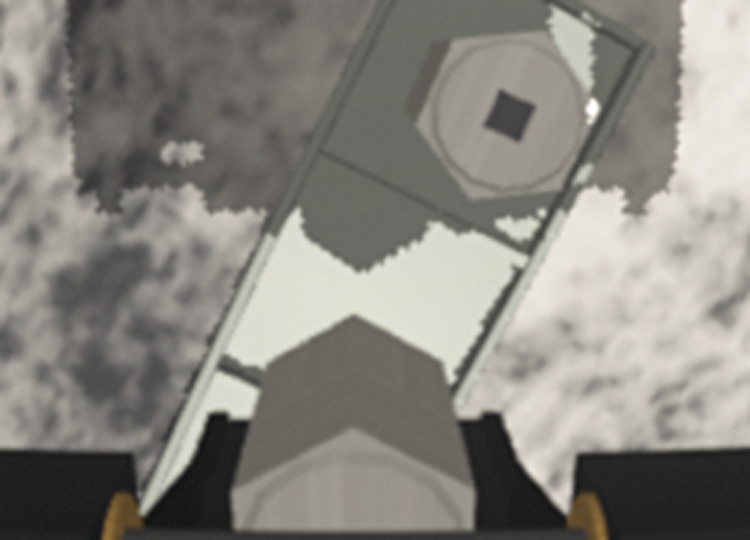

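arm_command(fingers=[30,30,30,30,30,30,30,30,30,30], linear=[[0.4,1.7,0],[0.8,3.3,0],[0.8,3.3,0],[0.8,3.3,0],[0.8,3.4,0],[0.8,3.4,0],[0.8,3.4,0],[0.8,3.4,0],[0.8,3.4,0],[0.4,1.7,-0.3]], dr=[[0,0,-0.07],[0,0,-0.07],[0,0,-0.07],[0,0,-0.07],[0,0,-0.07],[0,0,-0.07],[0,0,-0.07],[0,0,-0.06],[0,0,-0.03],[0,0,0]])

```text
time_s: 25.7
tool_pos: [0.5825, 0.0887, 0.1123]
tcp_rot: [1.0, -0.008, -0.009, -0.004]
contact_force: [0.0, -0.6, -2.0]
gripper_width: 0.038
```

```bash
python3 -c "
from h import *
go(594.5,105,90,0.6)
"
```

```text
t 25.7 pos mm [582.5  88.7 112.3] F [ 0.  -0.6 -2. ] M [-0.06 -0.18  0.02] w 38.0 j [0.01 0.26 1.71 0.01 1.18 0.02]
shift cm [ 1.2   1.63 -2.23] dr [-0.009 -0.019  0.027]
```

arm_command(fingers=[30,30,30,30,30,30,30], linear=[[0.5,0.5,-0.3],[0.4,0.5,-0.5],[0.2,0.2,-0.5],[0.1,0.1,-0.4],[0,0,0],[0,0,0],[0,0,0]], dr=[[-0.005,-0.01,0.014],[-0.004,-0.009,0.013],[0,0,0],[0,0,0],[0,0,0],[0,0,0],[0,0,0]])

```text
time_s: 26.28
tool_pos: [0.5911, 0.102, 0.0861]
tcp_rot: [1.0, 0.008, -0.005, 0.001]
contact_force: [-0.4, -1.1, -2.5]
gripper_width: 0.0378
```

```bash
python3 -c "
from h import *
go(594.5,105,84,0.6)
"
```

```text
t 26.28 pos mm [591.1 102.   86.1] F [-0.4 -1.1 -2.5] M [-0.04 -0.07 -0.  ] w 37.8 j [ 0.04  0.31  1.71 -0.    1.13  0.03]
shift cm [ 0.34  0.3  -0.21] dr [ 0.003 -0.009 -0.006]
```

arm_command(fingers=[30,30,30,30,30], linear=[[0.3,0.3,0],[0,0,0],[0,0,0],[0,0,0],[0,0,0]], dr=[[0.003,-0.009,-0.006],[0,0,0],[0,0,0],[0,0,0],[0,0,0]])

```text
time_s: 26.7
tool_pos: [0.5954, 0.1027, 0.0876]
tcp_rot: [1.0, 0.003, 0.002, -0.0]
contact_force: [-0.4, 0.4, -2.1]
gripper_width: 0.0379
```

```bash
python3 -c "
from h import *
go(594.5,105,75,0.6)
d=get_image('wrist')
crop('w24.png',d,230,130,180,150,4)
"
```

```text
t 26.7 pos mm [595.4 102.7  87.6] F [-0.4  0.4 -2.1] M [-0.08 -0.13  0.05] w 37.9 j [0.04 0.31 1.7  0.   1.12 0.03]
shift cm [-0.09  0.23 -1.26] dr [-0.     0.003  0.004]
```

View pics/w24.png

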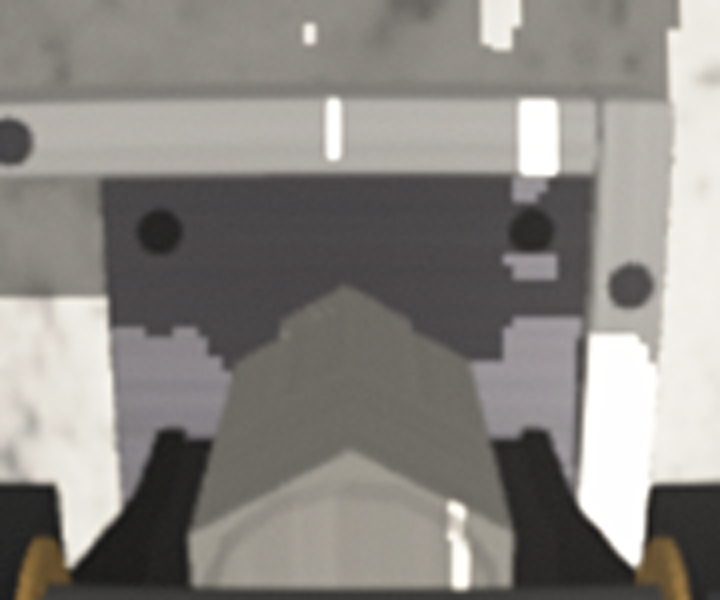

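arm_command(fingers=[30,30,30,30,30,30], linear=[[-0.1,0.25,-0.3],[0,0,-0.3],[0,0,-0.2],[0,0,0],[0,0,0],[0,0,0]], dr=[[0,0.003,0.004],[0,0,0],[0,0,0],[0,0,0],[0,0,0],[0,0,0]])

```text
time_s: 27.25
tool_pos: [0.5941, 0.1058, 0.0787]
tcp_rot: [1.0, 0.006, -0.0, -0.0]
contact_force: [-0.5, -1.0, -2.4]
gripper_width: 0.0381
```

```bash
python3 -c "
from h import *
go(594.4,105,69,0.6)
"
```

```text
t 27.25 pos mm [594.1 105.8  78.7] F [-0.5 -1.  -2.4] M [ 0.02 -0.1  -0.02] w 38.1 j [0.05 0.32 1.71 0.   1.11 0.03]
shift cm [ 0.03 -0.08 -0.97] dr [-0.    -0.    -0.001]
```

arm_command(fingers=[30,30,30,30,30], linear=[[0.03,-0.07,-0.3],[0,0,-0.4],[0,0,-0.2],[0,0,0],[0,0,0]], dr=[[0,0,0],[0,0,0],[0,0,0],[0,0,0],[0,0,0]])

```text
time_s: 27.67
tool_pos: [0.5943, 0.105, 0.0685]
tcp_rot: [1.0, 0.006, -0.0, -0.0]
contact_force: [0.8, -0.1, -2.5]
gripper_width: 0.0374
```

```bash
python3 -c "
from h import *
go(594.4,105,57,0.6)
"
```

```text
t 27.67 pos mm [594.3 105.   68.5] F [ 0.8 -0.1 -2.5] M [-0.04 -0.1  -0.05] w 37.4 j [0.04 0.34 1.71 0.   1.09 0.03]
shift cm [ 0.01  0.   -1.15] dr [-0.    -0.001 -0.001]
```

Mouth is at ~31.5 mm with no contact: below where a small hole would stop. Continue.

arm_command(fingers=[30,30,30,30,30], linear=[[0,0,-0.3],[0,0,-0.3],[0,0,-0.2],[0,0,0],[0,0,0]], dr=[[0,0,0],[0,0,0],[0,0,0],[0,0,0],[0,0,0]])

```text
time_s: 28.08
tool_pos: [0.5944, 0.1049, 0.0596]
tcp_rot: [1.0, 0.006, -0.0, -0.0]
contact_force: [0.5, 1.2, -1.8]
gripper_width: 0.0378
```

```bash
python3 -c "
from h import *
go(594.4,105,57,0.6)
"
```

```text
t 28.08 pos mm [594.4 104.9  59.6] F [ 0.5  1.2 -1.8] M [-0.03 -0.08  0.03] w 37.8 j [0.04 0.35 1.71 0.   1.08 0.03]
shift cm [ 0.    0.01 -0.26] dr [-0.    -0.001 -0.001]
```

It fits. Seat the rest to contact.

arm_command(fingers=[30,30,30,30,30], linear=[[0,0,-0.15],[0,0,-0.15],[0,0,-0.15],[0,0,-0.15],[0,0,-0.1]], dr=[[0,0,0],[0,0,0],[0,0,0],[0,0,0],[0,0,0]])

```text
time_s: 28.5
tool_pos: [0.5947, 0.105, 0.0569]
tcp_rot: [1.0, 0.006, -0.001, 0.0]
contact_force: [-2.3, 0.4, 2.7]
gripper_width: 0.0376
```

```bash
python3 -c "
from h import *
go(594.4,105,57,0.6)
"
```

```text
t 28.5 pos mm [594.7 105.   56.9] F [-2.3  0.4  2.7] M [-0.08  0.46 -0.01] w 37.6 j [ 0.04  0.36  1.71 -0.    1.07  0.03]
shift cm [-0.03 -0.    0.01] dr [ 0.    -0.001 -0.001]
```

arm_command(fingers=[30,30,30,30], linear=[[0,0,-0.2],[0,0,-0.2],[0,0,-0.2],[0,0,-0.1]], dr=[[0,0,0],[0,0,0],[0,0,0],[0,0,0]])

```text
time_s: 28.83
tool_pos: [0.595, 0.105, 0.0569]
tcp_rot: [1.0, 0.006, -0.001, 0.0]
contact_force: [-0.6, 0.2, -1.4]
gripper_width: 0.0376
```

```bash
python3 -c "
from h import *
go(594.4,105,57,0.6)
d=get_image('wrist');crop('w25.png',d,230,130,180,150,4)
d=get_image('side');crop('s25.png',d,270,130,150,150,4)
d=get_image('top');crop('t25.png',d,270,130,190,120,4)
go(594.4,105,57,0.6)
"
```

```text
t 28.83 pos mm [595.  105.   56.9] F [-0.6  0.2 -1.4] M [-0.    0.09 -0.01] w 37.6 j [ 0.04  0.36  1.71 -0.    1.07  0.03]
shift cm [-0.06 -0.    0.01] dr [ 0.001 -0.002 -0.002]
t 28.98 pos mm [595.1 105.1  56.9] F [-3.9 -0.7  7.5] M [-0.12  0.73 -0.03] w 37.9 j [ 0.04  0.36  1.71 -0.    1.07  0.03]
shift cm [-0.07 -0.01  0.01] dr [ 0.001 -0.002 -0.002]
```

View pics/w25.png

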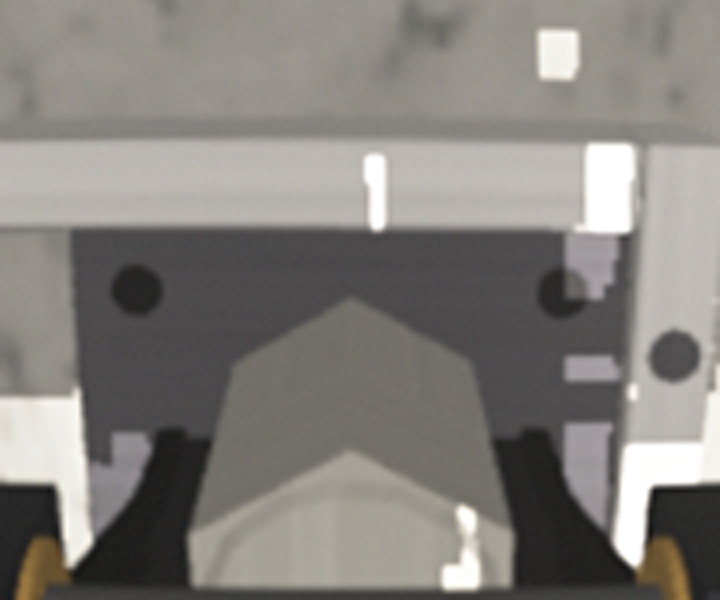

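View pics/s25.png

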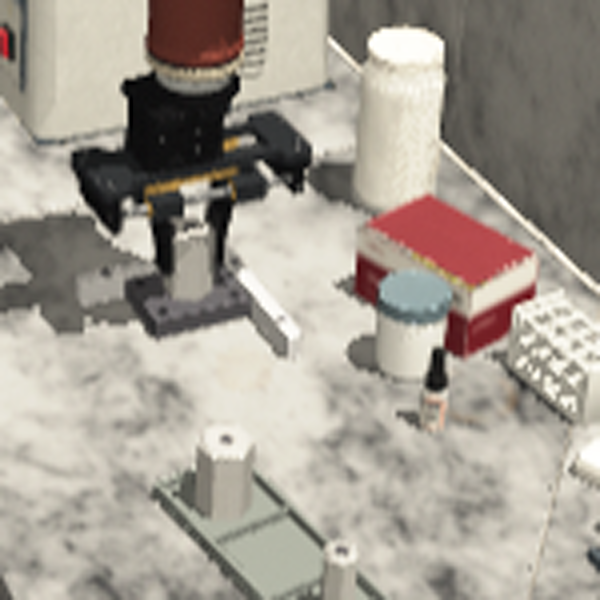

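View pics/t25.png

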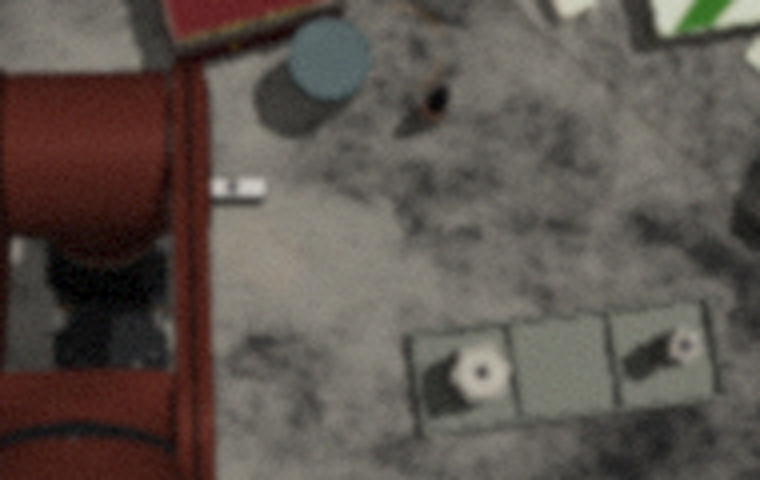

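```bash
python3 -c "
from h import *
print(job_done())
go(594.4,105,57,0.6)
"
```

```text
the job is handed in; nothing more can be done
None
the job is handed in; nothing more can be done
```

I handed the job in at about 29 s of the 72 s. The correct socket is fully seated on the nut and still gripped.

- **Foot:** I gripped the nut and moved the foot into the corner. The first look showed about 2 mm of gap at the far bar. I then pressed the −x and −y faces with closed fingers at about 14 N and 17 N. The next wrist picture showed the foot flush against both bars. The fence and foot angles I measured from pictures differ among themselves by up to about 1°, which is within picture accuracy.
- **First socket (pocket nearest the foot):** it stopped on the nut with its mouth about 11–12 mm above the seat. It stayed there when wiggled under about 19 N, so it has the 20 mm hole. I stood it back upright in the same pocket.
- **Second socket (middle pocket):** it slid down freely and met the foot with the tool at 56.9 mm, against 57 mm expected for full seating. It is still gripped, with the opening at 38 mm, and the last reading was about 7.5 N upward on the tool.
- **Last pictures:** the foot was flush, the first thick socket and the slim one were upright in the tray, and the jar and dropper were where they started. I did not check the tape again; the arm never went near it.
- **One slip:** a descent overshot once and the closed fingertips touched the worktop with about 33 N, below the 40 N limit. Nothing was moved by it.

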